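# Part the stuck mixing pots and sort them into the pull-out tray

### The job

Pull the tray of the low cabinet right out to its stop. Then prise apart the mixing pots that are stuck inside one another in the two docks, and stand every pot, upright and on its own, in the tray bay for its size: small pots in the narrowest bay, medium in the middle, large in the widest; a single small pot standing on the bench goes in too. Leave the tray pulled out, and leave the scraper, the tin and the roll of tape where they are.

Things in the scene. Friction and masses are not known exactly. Their poses are not given: they have to be found in the camera images.
- large_1_mid (a point): Centre of large_1, on its axis half-way up (45 mm up), z up the pot. large white mixing pot with a heavy steel foot: round wall 60 mm across and 90 mm high, ring round it 72 mm across at 34 to 38 mm above its underside; bore 50 mm across, 34 deep; 0.22 kg. Grasp it above the ring. Starts in one of the two docks, with medium_1 stuck in it.
- medium_1_mid (a point): Centre of medium_1, on its axis half-way up (40 mm up), z up the pot. medium white mixing pot with a heavy steel foot: round wall 46 mm across and 80 mm high, ring 56 mm across at 34 to 38 mm above its underside; bore 36 mm across, 34 deep; 0.16 kg. Grasp it above the ring. Starts stuck upright in large_1. A straight pull of 6 to 11 N frees it from sprung rim pads.
- small_1_mid (a point): Centre of small_1, on its axis half-way up (36 mm up), z up the pot. small white mixing pot with a heavy steel foot: round wall 32 mm across and 72 mm high, ring 42 mm across at 34 to 38 mm above its underside; 0.10 kg. Grasp it above the ring. May be absent; else starts stuck upright in medium_1. A straight pull of 3 to 6 N frees it from sprung rim pads.
- large_2_mid (a point): Centre of large_2, on its axis half-way up (45 mm up), z up the pot. large white mixing pot with a heavy steel foot: round wall 60 mm across and 90 mm high, ring round it 72 mm across at 34 to 38 mm above its underside; bore 50 mm across, 34 deep; 0.22 kg. Grasp it above the ring. Starts in the other dock, alone or with medium_2 stuck in it.
- medium_2_mid (a point): Centre of medium_2, on its axis half-way up (40 mm up), z up the pot. medium white mixing pot with a heavy steel foot: round wall 46 mm across and 80 mm high, ring 56 mm across at 34 to 38 mm above its underside; bore 36 mm across, 34 deep; 0.16 kg. Grasp it above the ring. May be absent; else starts stuck upright in large_2.
- small_2_mid (a point): Centre of small_2, on its axis half-way up (36 mm up), z up the pot. small white mixing pot with a heavy steel foot: round wall 32 mm across and 72 mm high, ring 42 mm across at 34 to 38 mm above its underside; 0.10 kg. Grasp it above the ring. May be absent; else starts alone on the bench behind the docks.
- dock_1: Dock of large_1: aluminium bracket screwed to the bench, 84 mm long (x), 122 wide, 45 high; origin under the pot in it; -x is its open front; turned up to 0.25 rad. Two prongs (40 to 45 mm up, 64 mm apart) reach over the large pot's ring: it cannot rise while the inner pot is pulled out, and leaves the dock only by sliding level 85 mm along the dock's -x.
- dock_2: Dock of large_2, the same bracket. In all nests the inner pot sits 34 mm deep, standing on the bore's floor: its underside is 56 mm above that of a large pot, 46 mm above that of a medium one. Out of the dock, a large pot would rise with the medium one stuck in it.
- tray (a joint): Pull-out tray of the low grey cabinet (52 mm high, 424 mm wide): metres pulled out; starts 0 to 0.02, stop at 0.120. Slides toward the cabinet's front with about 1.5 N of friction and stays where it is left.
- tray_handle (a point): Middle of the tray's steel bar handle, 32 mm above the bench; bar about 10 mm thick, 110 mm long along this point's y, 45 mm in front of the tray's front panel (panel top 45 mm above the bench). The tray pulls out along this point's -x.
- bay_large (a point): Centre of the floor of the bay for large pots, 10 mm above the bench, moving with the tray: 160 mm wide (y), 112 mm deep (x, into the cabinet), walls 34 mm high. Takes two pots side by side in y. The cabinet's roof (top at 52 mm) covers it until the tray is out; its centre is then 64 mm in front of the roof. Right end, widest.
- bay_medium (a point): Centre of the floor of the bay for medium pots, 10 mm above the bench, moving with the tray: 128 mm wide (y), 112 mm deep (x, into the cabinet), walls 34 mm high. Takes two pots side by side in y. The cabinet's roof (top at 52 mm) covers it until the tray is out; its centre is then 64 mm in front of the roof. Middle bay.
- bay_small (a point): Centre of the floor of the bay for small pots, 10 mm above the bench, moving with the tray: 100 mm wide (y), 112 mm deep (x, into the cabinet), walls 34 mm high. Takes two pots side by side in y. The cabinet's roof (top at 52 mm) covers it until the tray is out; its centre is then 64 mm in front of the roof. Left end seen from the robot, narrowest.
- scraper_red: Bystander: scraper with a red handle, 64 x 160 x 13 mm, origin at the centre of its underside. Leave alone.
- tin: Bystander: small tin, 66 mm across, 70 mm high, origin at the centre of its underside. Leave alone.
- roll_of_tape: Bystander: roll of blue tape, 84 mm across, 18 mm high, origin at the centre of its underside. Leave alone.
Things that resemble listed ones, but are neither listed nor needed, are in the scene too. What is shaped like the part that bears large_1_mid but red is not meant.

How it is judged:
By the outcome, as a careful person would: the job done as asked, in the order asked, and still so for the second after the job is handed in, with the robot touching nothing.
Of small_1, medium_2, small_2 only 2 to 3 are there at a start; the rules pass over those that are not, and their reading is None.
At some moment in a run one of small_2 may be knocked a few centimetres aside while the robot is not near it.
It also fails if it takes over 208 s, if anything falls off the work surface, if the arm or the gripper's body presses on something with over 40 N, if the wrist force passes 120 N, or if a joint passes its speed limit or range.

### The arm

A 6-joint arm with a two-finger parallel gripper is mounted at the origin on a cart in front of the work surface, level with it; the furniture and walls round the work are solid. World frame = base frame: x ahead of the robot, y to its left, z up, the work surface at z = 0. Lengths are in m, angles in rad, forces in N, time in s.
With the tool pointing down it reaches from about 0.35 to 0.975 m from the base axis. Payload 4.9 kg.
Tool frame: the origin (TCP) lies on the centre line of the jaws, within the pads' length; the fingertips stand 22 mm ahead of it and the grasp point (between the pads) lies 3 mm ahead of it (manip.tcp_to_tips is the distance from the TCP to the fingertips, in m); z points along the fingers, x is the direction in which the jaws open and shut, and the axes are right-handed (so a half turn about z gives the same grasp; the last joint's range is limited). The gripper opens to 85 mm and grips with 20 to 120 N. Pads are 22 mm wide; open, the fingers measure 114 mm over their backs; the gripper's body (76 mm by 85 mm) begins 54 mm behind the grasp point. The pads swing forward as they close: fully open they stand 13 mm farther back than shut.
Start: joints at [-1.259, 0.053, 1.613, -0, 1.476, -0.119], TCP at [0.261, -0.568, 0.253] pointing down, gripper open.
Joint ranges: [-3.01, 3.01], [-1.01, 2.22], [0.06, 2.58], [-1.02, 4.17], [0.09, 2.62], [-3.14, 3.14]. Speed limits (rad/s): [2.57, 2.57, 3.14, 3.14, 3.14, 3.14].

### API

Orientations are given as a unit quaternion [w, x, y, z].
In Python, from plant import manip gives the robot as it stands.
- The arm moves only by the shell command python3 -m pendant 'ROWS'. ROWS is a JSON object of lists of equal length, an entry for each row: "linear": the shift along the tool's x, y, z in cm, a list of three; "rotation": the turn, a rotation vector about the tool's x, y, z in degrees, a list of three; "grip": the closure, from 0 (fully open) to 1 (shut). A call has exactly 10 rows; each row is the pose to reach, as a shift and turn from the pose commanded when the call began, along the tool's axes at that moment; what a row does not reach only later rows make up. A row lasts 1/12 s, in which the tool goes at most 41.7 mm and 7.16 degrees, less where a joint would pass 70% of its speed; a pose out of reach is approached as far as the arm can. A call with a gripper value outside its range is refused whole. The fingers move at their own pace and stop on an object; the grip force is fixed at half the most. Time passes only in rows, so rows that repeat a pose let the fingers close, or fill a call up. It gives the time, the measured TCP pose, the force and the opening at its end, in the units of the state.
- manip.state(): the state, without advancing time (a new reading comes with each control period).
- manip.grab_frame(name): name is "scene" or "top"; returns the picture (420x560x3 uint8, red, green, blue); there is no depth.
- manip.calibration(name): a dict with "fx", "fy", "cx", "cy" (pixels), "cam_to_world" (4x4, takes a point from camera to world coordinates). Camera axes: x right, y up, looking along -z (the intrinsics and any distortion apply to the point x, -y, -z); pixel columns grow to the right and rows downward; lengths in m; the calibration is good to about 2 mm. A picture is of the moment at which its call begins. calibration takes no time and is no camera call.
- manip.job_done(): hands the job in, once; it reports no verdict.
The state is a dict: "time": time; "joint_pos": joint angles; "joint_vel": joint speeds; "joint_efforts": joint torques, N m; "tool_pos": TCP position; "tool_rot": TCP orientation; "contact_force": force on the tool from outside, world axes, zero at the start; "ft_torque": the same for the moment, N m; "gripper_width": opening from 0.0 (shut) to 1.0 (fully open).
Only numpy, scipy, OpenCV 4.12 (cv2) and the standard library are available. Lean on these libraries where they do the work, as an engineer would, in place of code of your own. Each camera call takes 0.05 s, during which the arm holds its last target. There are 200 camera calls.

## Working session

There is one attempt and no reset: what is moved stays moved. The work goes in short steps, Python scripts to look and compute and a shell command to move; the robot and the scene stay as the last step left them, time stands still between calls to the robot, and variables do not carry over. Pictures are saved under pics/ and viewed, about 12 in all and at most 16, crops included, and the job is handed in when it is done.

```bash
ls; mkdir -p pics; python3 - <<'E'
from plant import manip
import cv2,numpy as np
print(manip.state())
for n in("scene","top"):
    im=manip.grab_frame(n); np.save(f"pics/{n}0.npy",im)
    cv2.imwrite(f"pics/{n}0.png",cv2.cvtColor(im,cv2.COLOR_RGB2BGR)); print(manip.calibration(n))
E
```

```text
pics
{'time': 0.0, 'joint_pos': array([-1.25901982e+00,  5.33473081e-02,  1.61426924e+00,  1.52222061e-05,
        1.47602041e+00, -1.18987044e-01]), 'joint_vel': array([-0.00030474, -0.001193  , -0.00031065,  0.00144232, -0.00052293,
       -0.00086335]), 'joint_efforts': array([-1.66630281e-03, -3.93687308e+01, -3.70181894e+01, -5.90440413e-05,
        7.14452079e-03, -5.33816618e-06]), 'tool_pos': array([ 0.26081228, -0.56735017,  0.2520837 ]), 'tool_rot': array([-6.55700385e-04,  8.41891299e-01, -5.39646176e-01, -7.84162759e-04]), 'contact_force': array([ 0.00170053, -0.57647292,  0.7777214 ]), 'ft_torque': array([ 0.03916314, -0.03527424, -0.03756236]), 'gripper_width': 0.9986430724809507}
{'fx': 463.5683086401071, 'fy': 463.5683086401071, 'cx': 277.93372983170406, 'cy': 210.49130858914842, 'cam_to_world': array([[ 0.50849671,  0.39482303, -0.76520969, -0.41374664],
       [-0.86105861,  0.23628507, -0.45027485, -0.59794252],
       [ 0.00302875,  0.88785367,  0.46011595,  0.64632829],
       [ 0.        ,  0.        ,  0.        ,  1.        ]])}
{'fx': 532.0368237452418, 'fy': 532.0368237452418, 'cx': 279.61226428839865, 'cy': 211.1020371323117, 'cam_to_world': array([[ 0.1024944 ,  0.97306722, -0.20648264,  0.25533589],
       [-0.99472589,  0.1010773 , -0.0174292 , -0.05988523],
       [ 0.00391093,  0.20718003,  0.97829502,  1.39597551],
       [ 0.        ,  0.        ,  0.        ,  1.        ]])}
```

View pics/scene0.png

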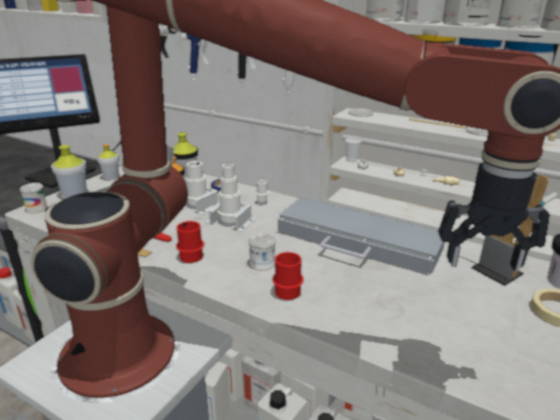

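View pics/top0.png

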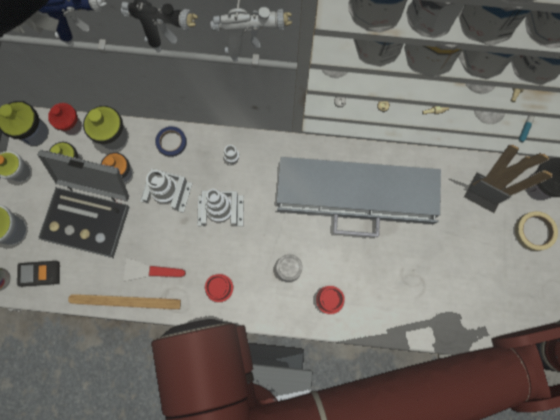

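Scene view: nests at about (196,185) and (230,195), a lone small pot at (262,192), red decoys at (190,240) and (288,275), and the tin at (262,252). Top view: docks at about (165,188) and (220,205), the lone pot at (231,155), the tray handle at (356,227), tape at (170,141), and the scraper at (160,271). Next, an enlarged crop.

```bash
cat > h.py <<'E'
import numpy as np,cv2
from plant import manip
def ray(n,u,v):
    c=manip.calibration(n);T=c["cam_to_world"]
    d=T[:3,:3]@np.array([(u-c["cx"])/c["fx"],-(v-c["cy"])/c["fy"],-1]);return T[:3,3],d
def onz(n,u,v,z):
    o,d=ray(n,u,v);return (o+d*(z-o[2])/d[2]).round(4)
def proj(n,p):
    c=manip.calibration(n);T=c["cam_to_world"];q=T[:3,:3].T@(np.array(p)-T[:3,3])
    return (c["cx"]-c["fx"]*q[0]/q[2],c["cy"]+c["fy"]*q[1]/q[2])
def grab(n,f=None):
    im=manip.grab_frame(n)
    if f: np.save(f"pics/{f}.npy",im)
    return im
def save(f,crops):
    """crops: list of (img,x0,y0,x1,y1,scale) placed side by side"""
    o=[cv2.resize(cv2.cvtColor(im[y0:y1,x0:x1],cv2.COLOR_RGB2BGR),None,fx=s,fy=s,interpolation=cv2.INTER_CUBIC) for im,x0,y0,x1,y1,s in crops]
    H=max(a.shape[0] for a in o);o=[cv2.copyMakeBorder(a,0,H-a.shape[0],0,4,cv2.BORDER_CONSTANT) for a in o]
    r=np.hstack(o);cv2.imwrite(f"pics/{f}.png",r);print(r.shape)
E
python3 - <<'E'
from h import *
s=np.load("pics/scene0.npy");t=np.load("pics/top0.npy")
save("crop1",[(s,165,150,285,240,3.3),(t,130,130,255,235,3.1)])
for a in [(356,234),(333,236),(379,237),(278,211),(440,221)]: print(a,onz("top",*a,0.035))
E
```

```text
(326, 792, 3)
(356, 234) [ 0.5027 -0.2388  0.035 ]
(333, 236) [ 0.4913 -0.1799  0.035 ]
(379, 237) [ 0.501  -0.2987  0.035 ]
(278, 211) [ 0.5424 -0.0314  0.035 ]
(440, 221) [ 0.5596 -0.4543  0.035 ]
```

View pics/crop1.png

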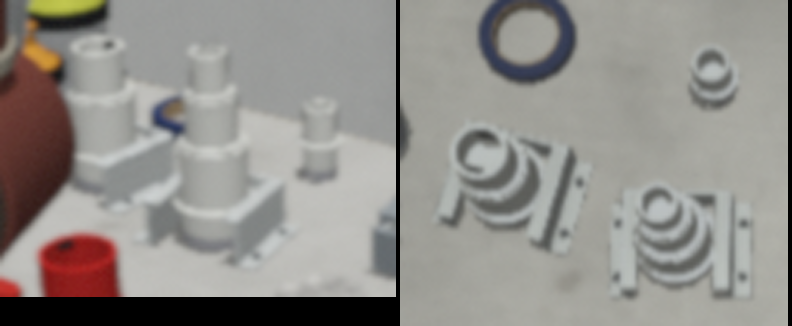

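The left dock holds large and medium only, so it is dock_2 with large_2 and medium_2. The right dock holds large, medium and small, so it is dock_1. The lone small pot is small_2 at top (231,151). The red pots at (219,288) and (330,300) are decoys. Next I measure by triangulation and contours.

```bash
python3 - <<'E'
from h import *
s=np.load("pics/scene0.npy");t=np.load("pics/top0.npy")
def tri(a,b):
    o1,d1=ray("top",*a);o2,d2=ray("scene",*b)
    k=np.linalg.lstsq(np.c_[d1,-d2],o2-o1,rcond=None)[0];p,q=o1+d1*k[0],o2+d2*k[1]
    return ((p+q)/2).round(4),round(float(np.linalg.norm(p-q)),4)
for n,a,b,z in [("small_1 top",(213.9,195.8),(228.3,165.2),.174),("medium_2 top",(156.1,178.4),(194.7,163.9),.136),("small_2 top",(230.3,151),(262,181.5),.072)]:
    print(n,tri(a,b),onz("top",*a,z))
hsv=cv2.cvtColor(t,cv2.COLOR_RGB2HSV)
for n,m,z in [("red",cv2.inRange(hsv,(0,150,60),(8,255,255))|cv2.inRange(hsv,(172,150,60),(180,255,255)),.07)]:
    m[330:]=0
    for c in cv2.findContours(m,0,2)[0]:
        if cv2.contourArea(c)>150:
            x,y,w,h=cv2.boundingRect(c);print(n,x,y,w,h,onz("top",x+w/2,y+h/2,z))
print("tin",onz("top",289,267,.07))
# cabinet roof: sat bluish grey
print("hsv roof",hsv[180,350],"bench",hsv[250,250],"handle",hsv[235,356])
m=cv2.inRange(hsv,(95,25,60),(125,130,190));m[:150]=0;m[230:]=0;m[:,:265]=0;m[:,450:]=0
c=max(cv2.findContours(m,0,2)[0],key=cv2.contourArea);r=cv2.minAreaRect(c)
print(cv2.contourArea(c),cv2.boundingRect(c))
for p in cv2.boxPoints(r): print(p.round(1),onz("top",*p,.052))
save("crop2",[(t,265,145,450,320,3.2),(t,135,160,250,235,1.6)])
E
```

```text
small_1 top (array([0.5348, 0.1193, 0.1729]), 0.0021) [0.534 0.12  0.174]
medium_2 top (array([0.5729, 0.2723, 0.1326]), 0.0016) [0.5715 0.272  0.136 ]
small_2 top (array([0.6821, 0.1063, 0.0714]), 0.0041) [0.6807 0.1079 0.072 ]
red 321 290 18 21 [ 0.3243 -0.1826  0.07  ]
red 208 276 21 23 [0.3276 0.0942 0.07  ]
red 150 267 34 9 [0.3536 0.2264 0.07  ]
red 49 104 28 26 [0.7289 0.5591 0.07  ]
tin [ 0.396  -0.0741  0.07  ]
hsv roof [ 94  16 130] bench [ 30  11 180] handle [ 30   2 112]Traceback (most recent call last):
  File "<stdin>", line 19, in <module>
ValueError: max() iterable argument is empty
```

```bash
python3 - <<'E'
from h import *
t=np.load("pics/top0.npy");hsv=cv2.cvtColor(t,cv2.COLOR_RGB2HSV)
m=cv2.inRange(hsv,(80,9,80),(130,130,150));m[:145]=0;m[230:]=0;m[:,:265]=0;m[:,450:]=0
m=cv2.morphologyEx(m,cv2.MORPH_OPEN,np.ones((5,5)))
c=max(cv2.findContours(m,0,2)[0],key=cv2.contourArea)
print(cv2.contourArea(c),cv2.boundingRect(c))
w=np.array([onz("top",*p[0],.052)[:2] for p in c],np.float32)
r=cv2.minAreaRect(w);print(r);print(cv2.boxPoints(r).round(3))
save("crop2",[(t,265,145,450,320,3.2),(t,135,160,250,235,1.6)])
E
```

```text
7147.5 (278, 158, 162, 57)
((0.6278297305107117, -0.23492805659770966), (0.12432216852903366, 0.41973254084587097), 1.2888644933700562)
[[ 0.561 -0.027]
 [ 0.57  -0.446]
 [ 0.695 -0.443]
 [ 0.685 -0.024]]
(560, 784, 3)
```

View pics/crop2.png

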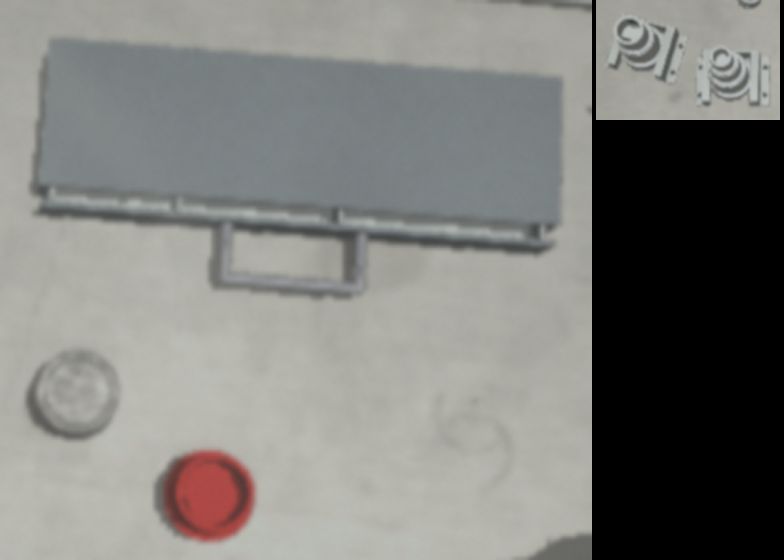

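The roof is 0.420 × 0.124 m (expected 424 mm wide) with yaw of about 0.021. The handle bar is at crop row 283, which is x≈0.503, y −0.18 to −0.30. A red decoy at (0.324, −0.183) lies near the handle's path, so I'll grasp the bar on its right half.

```bash
cat >> h.py <<'E'
from scipy.spatial.transform import Rotation as Ro
def st():
    s=manip.state();q=s["tool_rot"];R=Ro.from_quat([q[1],q[2],q[3],q[0]])
    return s,R
def go(p,yaw=None):
    """print shift (cm, tool axes) and turn (deg, tool) to reach world TCP p, tool x at yaw, pointing down"""
    s,R=st();d=R.inv().apply(np.array(p)-s["tool_pos"])*100
    o="shift cm "+str(d.round(2).tolist())
    if yaw is not None:
        G=Ro.from_matrix(np.array([[np.cos(yaw),np.sin(yaw),0],[np.sin(yaw),-np.cos(yaw),0],[0,0,-1]]))
        o+=" turn "+str((R.inv()*G).as_rotvec(degrees=True).round(2).tolist())
    print(o)
def rep():
    s,R=st();x=R.apply([1,0,0])
    print("t %.1f pos %s yaw %.4f F %s w %.3f"%(s["time"],s["tool_pos"].round(4).tolist(),np.arctan2(x[1],x[0]),s["contact_force"].round(1).tolist(),s["gripper_width"]))
E
python3 - <<'E'
from h import *
for a in [(355.6,233.4),(365,234.2),(332.2,232.5),(378.1,235)]: print(onz("top",*a,.037))
go((.503,-.262,.13),.0215)
E
python3 -m pendant '{"linear":[[-17.6,-34.7,12.2],[-17.6,-34.7,12.2],[-17.6,-34.7,12.2],[-17.6,-34.7,12.2],[-17.6,-34.7,12.2],[-17.6,-34.7,12.2],[-17.6,-34.7,12.2],[-17.6,-34.7,12.2],[-17.6,-34.7,12.2],[-17.6,-34.7,12.2]],"rotation":[[0,0,-66.5],[0,0,-66.5],[0,0,-66.5],[0,0,-66.5],[0,0,-66.5],[0,0,-66.5],[0,0,-66.5],[0,0,-66.5],[0,0,-66.5],[0,0,-66.5]],"grip":[0.6,0.6,0.6,0.6,0.6,0.6,0.6,0.6,0.6,0.6]}'
python3 -c "
from h import *
rep();go((.503,-.262,.039),.0215)"
```

```text
[ 0.5038 -0.2374  0.037 ]
[ 0.5042 -0.2618  0.037 ]
[ 0.4999 -0.177   0.037 ]
[ 0.5056 -0.2957  0.037 ]
shift cm [-17.61, -34.76, 12.26] turn [-0.07, 0.09, -66.55]
time: 0.93
tool_pos: [0.5035, -0.2602, 0.1298]
tool_rot: [-0.001, 1.0, 0.013, -0.001]
contact_force: [1.3, -0.6, -0.0]
gripper_width: 0.397
t 0.9 pos [0.5035, -0.2602, 0.1298] yaw 0.0266 F [1.3, -0.6, -0.0] w 0.397
shift cm [-0.04, 0.2, 9.08] turn [-0.08, 0.06, 0.29]
```

```bash
python3 -m pendant '{"linear":[[0,0.2,3],[0,0.2,6],[0,0.2,9],[0,0.2,9],[0,0.2,9],[0,0.2,9],[0,0.2,9],[0,0.2,9],[0,0.2,9],[0,0.2,9]],"rotation":[[0,0,0],[0,0,0],[0,0,0],[0,0,0],[0,0,0],[0,0,0],[0,0,0],[0,0,0],[0,0,0],[0,0,0]],"grip":[0.6,0.6,0.6,0.6,1,1,1,1,1,1]}'
python3 -m pendant '{"linear":[[-0.5,0,0],[-1,0,0],[-2,0,0],[-3,0,0],[-4,0,0],[-5,0,0],[-6,0,0],[-7,0,0],[-8,0,0],[-9,0,0]],"rotation":[[0,0,0],[0,0,0],[0,0,0],[0,0,0],[0,0,0],[0,0,0],[0,0,0],[0,0,0],[0,0,0],[0,0,0]],"grip":[1,1,1,1,1,1,1,1,1,1]}'
```

```text
time: 1.77
tool_pos: [0.5038, -0.2657, 0.043]
tool_rot: [0.001, 1.0, 0.01, 0.001]
contact_force: [2.0, 0.8, 0.8]
gripper_width: 0.083
time: 2.6
tool_pos: [0.4128, -0.2677, 0.0429]
tool_rot: [0.001, 1.0, 0.01, 0.001]
contact_force: [2.0, 1.5, 6.0]
gripper_width: 0.089
```

```bash
python3 -m pendant '{"linear":[[-0.2,0,0],[-0.4,0,0],[-0.6,0,0],[-0.8,0,0],[-1,0,0],[-1.1,0,0],[-1.2,0,0],[-1.3,0,0],[-1.4,0,0],[-1.5,0,0]],"rotation":[[0,0,0],[0,0,0],[0,0,0],[0,0,0],[0,0,0],[0,0,0],[0,0,0],[0,0,0],[0,0,0],[0,0,0]],"grip":[1,1,1,1,1,1,1,1,1,1]}'
python3 -m pendant '{"linear":[[-0.1,0,0],[-0.2,0,0],[-0.3,0,0],[-0.4,0,0],[-0.5,0,0],[-0.6,0,0],[-0.7,0,0],[-0.8,0,0],[-0.9,0,0],[-1.0,0,0]],"rotation":[[0,0,0],[0,0,0],[0,0,0],[0,0,0],[0,0,0],[0,0,0],[0,0,0],[0,0,0],[0,0,0],[0,0,0]],"grip":[1,1,1,1,1,1,1,1,1,1]}'
```

```text
time: 3.43
tool_pos: [0.3982, -0.268, 0.0429]
tool_rot: [0.001, 1.0, 0.01, 0.001]
contact_force: [5.5, 2.3, 4.3]
gripper_width: 0.083
time: 4.27
tool_pos: [0.3973, -0.268, 0.0431]
tool_rot: [0.002, 1.0, 0.008, 0.015]
contact_force: [48.7, 2.4, -26.2]
gripper_width: 0.086
```

```bash
python3 -m pendant '{"linear":[[1,0,0],[1,0,0],[1,0,0],[1,0,0],[1,0,0],[1,0,-4],[1,0,-8],[1,0,-12],[1,0,-16],[1,0,-20]],"rotation":[[0,0,0],[0,0,0],[0,0,0],[0,0,0],[0,0,0],[0,0,0],[0,0,0],[0,0,0],[0,0,0],[0,0,0]],"grip":[1,0.5,0.5,0.5,0.5,0.4,0.3,0.3,0.3,0.3]}'
python3 -c "
from h import *
rep();go((.5345,.1195,.235),.0215)"
```

```text
time: 5.1
tool_pos: [0.3967, -0.2669, 0.2426]
tool_rot: [-0.0, 1.0, 0.01, -0.001]
contact_force: [0.3, -1.0, -0.4]
gripper_width: 0.702
t 5.1 pos [0.3967, -0.2669, 0.2426] yaw 0.0199 F [0.3, -1.0, -0.4] w 0.702
shift cm [14.55, -38.36, 0.76] turn [-0.02, 0.06, -0.09]
```

```bash
python3 -m pendant '{"linear":[[1.5,-4,0],[3,-8,0],[4.4,-11.5,0],[5.8,-15.3,0.2],[7.3,-19.2,0.4],[8.7,-23,0.7],[10.2,-26.8,0.7],[11.6,-30.7,0.7],[13.1,-34.5,0.7],[14.5,-38.3,0.7]],"rotation":[[0,0,0],[0,0,0],[0,0,0],[0,0,0],[0,0,0],[0,0,0],[0,0,0],[0,0,0],[0,0,0],[0,0,0]],"grip":[0.3,0.3,0.3,0.3,0.3,0.3,0.3,0.3,0.3,0.3]}'
python3 - <<'E'
from h import *
rep();go((.5345,.1195,.235),.0215)
t=grab("top","top1");s=grab("scene","scene1")
save("v4",[(t,255,140,455,320,2.6),(s,150,130,280,270,1.9)])
E
```

```text
time: 5.93
tool_pos: [0.5346, 0.1202, 0.2338]
tool_rot: [0.0, 1.0, 0.01, -0.0]
contact_force: [0.7, -0.5, 0.5]
gripper_width: 0.701
t 5.9 pos [0.5346, 0.1202, 0.2338] yaw 0.0204 F [0.7, -0.5, 0.5] w 0.701
shift cm [-0.01, 0.07, -0.12] turn [0.04, 0.05, -0.06]
(468, 775, 3)
```

View pics/v4.png

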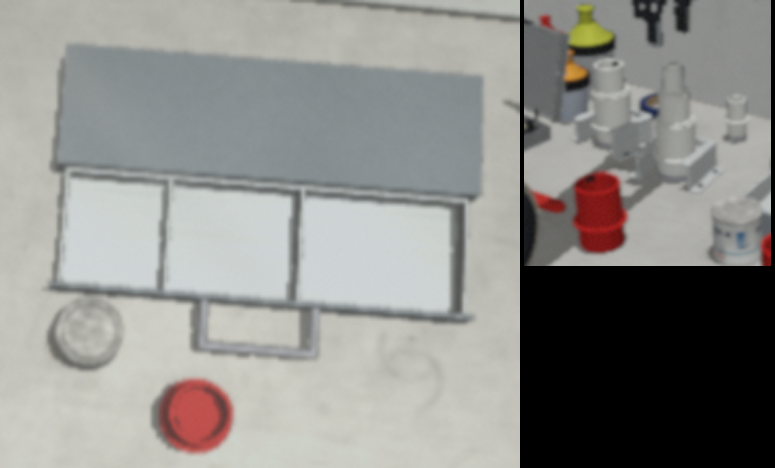

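```bash
python3 - <<'E'
from h import *
f=lambda a,z:onz("top",a[0]/2.6+255,a[1]/2.6+140,z)
for a in [(60,235),(165,240),(298,248),(463,258)]:print("wall top",f(a,.044))
for a in [(112,174),(107,288),(233,181),(229,296),(380,198),(375,310)]:print("back/front",f(a,.044))
g=np.load("pics/top1.npy")
for r in (229,231,234): print(r,g[r,270:450:1].mean(1).astype(int).tolist())
go((.5345,.1195,.165),.0215)
E
```

```text
wall top [ 0.4897 -0.0371  0.044 ]
wall top [ 0.4955 -0.1411  0.044 ]
wall top [ 0.5011 -0.2728  0.044 ]
wall top [ 0.5079 -0.4359  0.044 ]
back/front [ 0.5567 -0.0825  0.044 ]
back/front [ 0.4419 -0.0885  0.044 ]
back/front [ 0.5621 -0.2035  0.044 ]
back/front [ 0.4464 -0.2085  0.044 ]
back/front [ 0.5599 -0.3508  0.044 ]
back/front [ 0.4474 -0.3522  0.044 ]
229 [187, 188, 187, 187, 188, 186, 177, 145, 154, 190, 205, 209, 210, 209, 210, 210, 210, 210, 210, 209, 210, 209, 209, 208, 209, 208, 208, 208, 208, 208, 208, 209, 208, 208, 209, 208, 207, 207, 207, 208, 207, 207, 206, 207, 206, 194, 153, 124, 129, 176, 189, 200, 204, 205, 205, 205, 205, 204, 204, 204, 203, 204, 204, 203, 204, 204, 203, 204, 205, 204, 204, 205, 204, 205, 205, 206, 207, 206, 207, 208, 208, 208, 208, 209, 209, 209, 208, 209, 209, 209, 210, 208, 209, 209, 208, 197, 156, 124, 103, 124, 179, 196, 205, 208, 209, 209, 209, 209, 209, 209, 210, 208, 208, 209, 209, 209, 209, 208, 209, 208, 209, 210, 209, 209, 209, 209, 208, 209, 209, 209, 209, 209, 208, 208, 209, 208, 207, 208, 208, 207, 207, 208, 207, 206, 207, 206, 206
[... 1322 characters left out ...]
 204, 208, 209, 209, 208, 208, 208, 208, 208, 208, 207, 207, 206, 206, 206, 206, 207, 206, 206, 206, 206, 206, 206, 206, 206, 207, 207, 207, 207, 208, 208, 208, 208, 208, 208, 209, 208, 209, 209, 209, 209, 209, 209, 209, 209, 197, 154, 118, 96, 119, 175, 192, 203, 208, 209, 209, 209, 209, 209, 210, 210, 209, 208, 209, 208, 209, 209, 209, 209, 208, 209, 210, 210, 209, 209, 209, 209, 209, 209, 209, 209, 208, 209, 209, 209, 208, 209, 208, 209, 209, 208, 209, 209, 208, 208, 208, 207, 207, 207, 207, 207, 206, 206, 206, 206, 205, 205, 193, 156, 122, 99, 86, 88, 120, 174, 185, 184, 185, 186, 185, 184, 183, 183, 184, 183, 182, 181, 178, 179, 177]
shift cm [-0.05, 0.32, 6.86] turn [-0.06, 0.07, 0.27]
```

```bash
python3 -m pendant '{"linear":[[0,0,1],[0,0,3],[0,0,5],[0,0,6],[0,0,6.9],[0,0,6.9],[0,0,6.9],[0,0,6.9],[0,0,6.9],[0,0,6.9]],"rotation":[[0,0,0],[0,0,0],[0,0,0],[0,0,0],[0,0,0],[0,0,0],[0,0,0],[0,0,0],[0,0,0],[0,0,0]],"grip":[0.3,0.3,0.3,0.3,0.3,0.3,1,1,1,1]}'
python3 -m pendant '{"linear":[[0,0,0],[0,0,0],[0,0,0],[0,0,0],[0,0,-0.2],[0,0,-0.4],[0,0,-0.6],[0,0,-1],[0,0,-2],[0,0,-4]],"rotation":[[0,0,0],[0,0,0],[0,0,0],[0,0,0],[0,0,0],[0,0,0],[0,0,0],[0,0,0],[0,0,0],[0,0,0]],"grip":[1,1,1,1,1,1,1,1,1,1]}'
```

```text
time: 6.87
tool_pos: [0.5361, 0.1186, 0.1669]
tool_rot: [0.0, 1.0, 0.01, 0.002]
contact_force: [-0.0, -1.1, 1.0]
gripper_width: 0.357
time: 7.7
tool_pos: [0.5327, 0.1186, 0.2025]
tool_rot: [0.0, 1.0, 0.01, -0.004]
contact_force: [-0.4, 0.6, -1.9]
gripper_width: 0.354
```

Small_1 is gripped at 30 mm opening and free. Bay walls are at y −0.037, −0.141, −0.273 and −0.436, so widths of 104, 132 and 163 less the wall thickness match. Bay centres: small (0.498, −0.089), medium (0.501, −0.207), large (0.504, −0.354).

```bash
python3 -m pendant '{"linear":[[0,0,-1.5],[-0.4,2.5,-1],[-0.8,5,0],[-1.3,8,0],[-1.8,11,0],[-2.3,14,0],[-2.8,17,1],[-3.4,20,2],[-3.9,23.2,3],[-3.9,23.2,4]],"rotation":[[0,0,0],[0,0,0],[0,0,0],[0,0,0],[0,0,0],[0,0,0],[0,0,0],[0,0,0],[0,0,0],[0,0,0]],"grip":[1,1,1,1,1,1,1,1,1,1]}'
python3 -m pendant '{"linear":[[0,0,0],[0,0,0],[0,0,1],[0,0,2],[0,0,3],[0,0,4],[0,0,5],[0,0,5],[0,0,5],[0,0,5]],"rotation":[[0,0,0],[0,0,0],[0,0,0],[0,0,0],[0,0,0],[0,0,0],[0,0,0],[0,0,0],[0,0,0],[0,0,0]],"grip":[1,1,1,1,1,1,1,1,1,1]}'
python3 -c "
from h import *
rep();go((.499,-.114,.077),.0215)"
```

```text
time: 8.53
tool_pos: [0.5007, -0.1186, 0.1667]
tool_rot: [0.002, 1.0, 0.008, 0.001]
contact_force: [-0.7, -0.1, -1.4]
gripper_width: 0.353
time: 9.37
tool_pos: [0.5009, -0.1141, 0.1154]
tool_rot: [0.0, 1.0, 0.01, 0.0]
contact_force: [0.4, -1.2, -1.4]
gripper_width: 0.356
t 9.4 pos [0.5009, -0.1141, 0.1154] yaw 0.0207 F [0.4, -1.2, -1.4] w 0.356
shift cm [-0.19, -0.01, 3.84] turn [0.0, -0.01, -0.04]
```

```bash
python3 -m pendant '{"linear":[[-0.2,0,0.8],[-0.2,0,1.6],[-0.2,0,2.4],[-0.2,0,3],[-0.2,0,3.4],[-0.2,0,3.7],[-0.2,0,3.9],[-0.2,0,4],[-0.2,0,4],[-0.2,0,4]],"rotation":[[0,0,0],[0,0,0],[0,0,0],[0,0,0],[0,0,0],[0,0,0],[0,0,0],[0,0,0],[0,0,0],[0,0,0]],"grip":[1,1,1,1,1,1,1,1,1,1]}'
python3 -m pendant '{"linear":[[0,0,0],[0,0,0],[0,0,0],[0,0,0],[0,0,-1],[0,0,-3],[0,0,-6],[0,0,-9],[0,-3,-12],[0,-6,-13]],"rotation":[[0,0,0],[0,0,0],[0,0,0],[0,0,0],[0,0,0],[0,0,0],[0,0,0],[0,0,0],[0,0,0],[0,0,0]],"grip":[0.4,0.4,0.4,0.4,0.4,0.3,0.3,0.3,0.3,0.3]}'
python3 - <<'E'
from h import *
rep();go((.6815,.107,.16),.0215);go((.534,.12,.2),.0215)
t=grab("top","top2");save("v5",[(t,130,130,330,280,3.8)])
E
```

```text
time: 10.2
tool_pos: [0.4989, -0.1142, 0.0756]
tool_rot: [0.0, 1.0, 0.01, 0.0]
contact_force: [-0.5, -0.1, -1.8]
gripper_width: 0.356
time: 11.03
tool_pos: [0.4998, -0.055, 0.2119]
tool_rot: [0.001, 1.0, 0.009, 0.004]
contact_force: [0.3, 0.1, 0.7]
gripper_width: 0.701
t 11.0 pos [0.4998, -0.055, 0.2119] yaw 0.0174 F [0.3, 0.1, 0.7] w 0.701
shift cm [18.4, -15.9, 5.31] turn [0.14, -0.5, -0.24]
shift cm [3.71, -17.45, 1.17] turn [0.14, -0.5, -0.24]
(570, 764, 3)
```

View pics/v5.png

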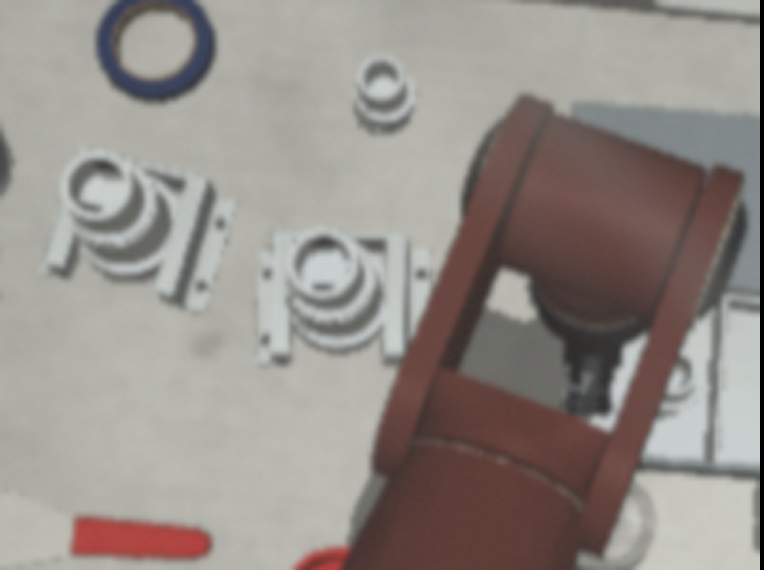

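```bash
python3 -m pendant '{"linear":[[2,-1.7,0],[4.5,-3.8,0],[7,-6,0],[9.5,-8.2,0],[12,-10.4,1],[14.5,-12.5,2],[16.5,-14.2,3],[18.4,-15.9,4.5],[18.4,-15.9,5.3],[18.4,-15.9,5.3]],"rotation":[[0,0,0],[0,0,0],[0,0,0],[0,0,0],[0,0,0],[0,0,0],[0,0,0],[0,0,0],[0,0,0],[0,0,0]],"grip":[0.3,0.3,0.3,0.3,0.3,0.3,0.3,0.3,0.3,0.3]}'
python3 -c "
from h import *
rep();go((.6815,.107,.065),.0215)
print(onz('top',215.5,199.5,.136))"
```

```text
time: 11.92
tool_pos: [0.677, 0.1092, 0.1492]
tool_rot: [0.0, 1.0, 0.011, -0.003]
contact_force: [-1.1, -0.0, -0.6]
gripper_width: 0.704
t 11.9 pos [0.677, 0.1092, 0.1492] yaw 0.0222 F [-1.1, -0.0, -0.6] w 0.704
shift cm [0.49, 0.23, 8.42] turn [0.02, 0.3, 0.04]
[0.5338 0.1205 0.136 ]
```

```bash
python3 -m pendant '{"linear":[[0.2,0.1,0],[0.3,0.1,2],[0.3,0.1,4],[0.3,0.1,6],[0.3,0.1,7.5],[0.3,0.1,8.4],[0.3,0.1,8.4],[0.3,0.1,8.4],[0.3,0.1,8.4],[0.3,0.1,8.4]],"rotation":[[0,0,0],[0,0,0],[0,0,0],[0,0,0],[0,0,0],[0,0,0],[0,0,0],[0,0,0],[0,0,0],[0,0,0]],"grip":[0.3,0.3,0.3,0.3,0.3,0.3,0.3,1,1,1]}'
python3 -m pendant '{"linear":[[0,0,0],[0,0,0],[0,0,0],[0,0,-0.5],[0,0,-1],[0,0,-2],[0,0,-4],[0,0,-7],[0,0,-10],[0,0,-12]],"rotation":[[0,0,0],[0,0,0],[0,0,0],[0,0,0],[0,0,0],[0,0,0],[0,0,0],[0,0,0],[0,0,0],[0,0,0]],"grip":[1,1,1,1,1,1,1,1,1,1]}'
python3 -c "
from h import *
rep();go((.498,-.064,.17),.0215)"
```

```text
time: 12.75
tool_pos: [0.6826, 0.1077, 0.0705]
tool_rot: [-0.0, 1.0, 0.01, 0.002]
contact_force: [-0.3, -0.1, -0.2]
gripper_width: 0.356
time: 13.58
tool_pos: [0.6818, 0.1078, 0.192]
tool_rot: [-0.0, 1.0, 0.01, 0.001]
contact_force: [0.3, -0.1, -0.5]
gripper_width: 0.355
t 13.6 pos [0.6818, 0.1078, 0.192] yaw 0.0208 F [0.3, -0.1, -0.5] w 0.355
shift cm [-18.74, 16.8, 2.14] turn [-0.01, -0.17, -0.04]
```

```bash
python3 -m pendant '{"linear":[[-1.5,1.4,0],[-4,3.6,0],[-6.5,5.8,0],[-9,8,0],[-11.5,10.3,0],[-14,12.5,0],[-16.5,14.8,0.5],[-18.2,16.3,1],[-18.7,16.8,2],[-18.7,16.8,4]],"rotation":[[0,0,0],[0,0,0],[0,0,0],[0,0,0],[0,0,0],[0,0,0],[0,0,0],[0,0,0],[0,0,0],[0,0,0]],"grip":[1,1,1,1,1,1,1,1,1,1]}'
python3 -m pendant '{"linear":[[0,0,0],[0,0,0],[0,0,1],[0,0,2],[0,0,3],[0,0,3],[0,0,3],[0,0,3],[0,0,3],[0,0,3]],"rotation":[[0,0,0],[0,0,0],[0,0,0],[0,0,0],[0,0,0],[0,0,0],[0,0,0],[0,0,0],[0,0,0],[0,0,0]],"grip":[1,1,1,1,1,1,1,1,1,1]}'
python3 -c "
from h import *
rep();go((.498,-.064,.081),.0215)"
```

```text
time: 14.42
tool_pos: [0.4983, -0.0655, 0.1505]
tool_rot: [0.001, 1.0, 0.009, 0.003]
contact_force: [0.5, -0.3, -1.0]
gripper_width: 0.353
time: 15.25
tool_pos: [0.4981, -0.0642, 0.1189]
tool_rot: [0.0, 1.0, 0.01, 0.001]
contact_force: [0.3, 0.1, -1.2]
gripper_width: 0.358
t 15.2 pos [0.4981, -0.0642, 0.1189] yaw 0.0207 F [0.3, 0.1, -1.2] w 0.358
shift cm [-0.02, -0.02, 3.79] turn [0.02, -0.06, -0.05]
```

```bash
python3 -m pendant '{"linear":[[0,0,0.8],[0,0,1.6],[0,0,2.4],[0,0,3],[0,0,3.4],[0,0,3.6],[0,0,3.8],[0,0,3.9],[0,0,3.9],[0,0,3.9]],"rotation":[[0,0,0],[0,0,0],[0,0,0],[0,0,0],[0,0,0],[0,0,0],[0,0,0],[0,0,0],[0,0,0],[0,0,0]],"grip":[1,1,1,1,1,1,1,1,1,1]}'
python3 -m pendant '{"linear":[[0,0,0],[0,0,0],[0,0,0],[0,0,0],[0,0,-1],[0,0,-3],[0,0,-6],[0,0,-9],[0,0,-12],[0,-3,-14]],"rotation":[[0,0,0],[0,0,0],[0,0,0],[0,0,0],[0,0,0],[0,0,0],[0,0,0],[0,0,0],[0,0,0],[0,0,0]],"grip":[0.4,0.4,0.4,0.4,0.4,0.3,0.3,0.2,0.1,0.1]}'
python3 -c "
from h import *
rep();go((.534,.12,.18),.0215)"
```

```text
time: 16.08
tool_pos: [0.4985, -0.0642, 0.0804]
tool_rot: [0.0, 1.0, 0.01, 0.001]
contact_force: [-1.7, 1.5, 3.7]
gripper_width: 0.352
time: 16.92
tool_pos: [0.4984, -0.037, 0.2238]
tool_rot: [0.002, 1.0, 0.008, 0.003]
contact_force: [1.1, 0.1, -0.2]
gripper_width: 0.902
t 16.9 pos [0.4984, -0.037, 0.2238] yaw 0.0159 F [1.1, 0.1, -0.2] w 0.902
shift cm [3.78, -15.66, 4.35] turn [0.19, -0.29, -0.32]
```

```bash
python3 -m pendant '{"linear":[[0.5,-2,0],[1.2,-5,0],[1.9,-8,0],[2.6,-11,1],[3.2,-13.5,2],[3.7,-15.4,3],[3.7,-15.4,4],[3.7,-15.4,4],[3.7,-15.4,4],[3.7,-15.4,4]],"rotation":[[0,0,0],[0,0,0],[0,0,0],[0,0,0],[0,0,0],[0,0,0],[0,0,0],[0,0,0],[0,0,0],[0,0,0]],"grip":[0.1,0.1,0.1,0.1,0.1,0.1,0.1,0.1,0.1,0.1]}'
python3 -c "
from h import *
rep();go((.534,.12,.119),.0215)"
```

```text
time: 17.75
tool_pos: [0.5311, 0.1197, 0.18]
tool_rot: [0.0, 1.0, 0.01, 0.0]
contact_force: [0.7, -0.0, -0.1]
gripper_width: 0.902
t 17.8 pos [0.5311, 0.1197, 0.18] yaw 0.0195 F [0.7, -0.0, -0.1] w 0.902
shift cm [0.29, -0.02, 6.1] turn [0.02, -0.04, -0.11]
```

```bash
python3 -m pendant '{"linear":[[0.2,0,1],[0.3,0,2.5],[0.3,0,4],[0.3,0,5.2],[0.3,0,6.1],[0.3,0,6.1],[0.3,0,6.1],[0.3,0,6.1],[0.3,0,6.1],[0.3,0,6.1]],"rotation":[[0,0,0],[0,0,0],[0,0,0],[0,0,0],[0,0,0],[0,0,0],[0,0,0],[0,0,0],[0,0,0],[0,0,0]],"grip":[0.1,0.1,0.1,0.1,0.1,0.1,1,1,1,1]}'
python3 -m pendant '{"linear":[[0,0,0],[0,0,0],[0,0,0],[0,0,-0.2],[0,0,-0.4],[0,0,-0.7],[0,0,-1.2],[0,0,-2],[0,0,-3.5],[0,0,-5]],"rotation":[[0,0,0],[0,0,0],[0,0,0],[0,0,0],[0,0,0],[0,0,0],[0,0,0],[0,0,0],[0,0,0],[0,0,0]],"grip":[1,1,1,1,1,1,1,1,1,1]}'
python3 -m pendant '{"linear":[[0,0,-2],[0,0,-4],[0,0,-5],[0,0,-5],[0,0,-5],[0,0,-5],[0,0,-5],[0,0,-5],[0,0,-5],[0,0,-5]],"rotation":[[0,0,0],[0,0,0],[0,0,0],[0,0,0],[0,0,0],[0,0,0],[0,0,0],[0,0,0],[0,0,0],[0,0,0]],"grip":[1,1,1,1,1,1,1,1,1,1]}'
python3 -c "
from h import *
rep();go((.502,-.238,.2),.0215)"
```

```text
time: 18.58
tool_pos: [0.535, 0.1207, 0.1198]
tool_rot: [-0.0, 1.0, 0.01, 0.002]
contact_force: [1.1, -0.6, 1.8]
gripper_width: 0.532
time: 19.42
tool_pos: [0.5329, 0.1206, 0.1682]
tool_rot: [0.0, 1.0, 0.01, -0.001]
contact_force: [-0.1, -0.2, -2.3]
gripper_width: 0.532
time: 20.25
tool_pos: [0.5336, 0.1206, 0.2175]
tool_rot: [0.0, 1.0, 0.01, -0.001]
contact_force: [-0.1, 0.2, -1.4]
gripper_width: 0.531
t 20.2 pos [0.5336, 0.1206, 0.2175] yaw 0.0206 F [-0.1, 0.2, -1.4] w 0.531
shift cm [-3.89, 35.79, 1.76] turn [0.0, 0.07, -0.05]
```

```bash
python3 -m pendant '{"linear":[[-0.3,3,0],[-0.7,6.5,0],[-1.1,10.5,0],[-1.6,14.5,0],[-2,18.5,0],[-2.5,22.5,0],[-2.9,26.5,0],[-3.3,30,0],[-3.7,33.5,0.5],[-3.9,35.7,1]],"rotation":[[0,0,0],[0,0,0],[0,0,0],[0,0,0],[0,0,0],[0,0,0],[0,0,0],[0,0,0],[0,0,0],[0,0,0]],"grip":[1,1,1,1,1,1,1,1,1,1]}'
python3 -m pendant '{"linear":[[0,0,0],[0,0,1],[0,0,3],[0,0,5],[0,0,7],[0,0,9],[0,0,9],[0,0,9],[0,0,9],[0,0,9]],"rotation":[[0,0,0],[0,0,0],[0,0,0],[0,0,0],[0,0,0],[0,0,0],[0,0,0],[0,0,0],[0,0,0],[0,0,0]],"grip":[1,1,1,1,1,1,1,1,1,1]}'
python3 -c "
from h import *
rep();go((.502,-.238,.0745),.0215)"
```

```text
time: 21.08
tool_pos: [0.5017, -0.2404, 0.2086]
tool_rot: [0.001, 1.0, 0.009, 0.0]
contact_force: [0.2, 0.5, -1.2]
gripper_width: 0.532
time: 21.92
tool_pos: [0.5034, -0.2372, 0.1202]
tool_rot: [0.001, 1.0, 0.011, 0.001]
contact_force: [0.4, 0.3, -1.2]
gripper_width: 0.529
t 21.9 pos [0.5034, -0.2372, 0.1202] yaw 0.0214 F [0.4, 0.3, -1.2] w 0.529
shift cm [-0.16, 0.06, 4.57] turn [0.1, -0.15, -0.01]
```

Lower, release, rise, and head to medium_2 at (0.572, 0.272).

```bash
python3 -m pendant '{"linear":[[-0.1,0,1],[-0.1,0,2],[-0.1,0,3],[-0.1,0,3.6],[-0.1,0,4],[-0.1,0,4.3],[-0.1,0,4.5],[-0.1,0,4.6],[-0.1,0,4.6],[-0.1,0,4.6]],"rotation":[[0,0,0],[0,0,0],[0,0,0],[0,0,0],[0,0,0],[0,0,0],[0,0,0],[0,0,0],[0,0,0],[0,0,0]],"grip":[1,1,1,1,1,1,1,1,1,1]}'
python3 -m pendant '{"linear":[[0,0,0],[0,0,0],[0,0,0],[0,0,0],[0,0,-1],[0,0,-3],[0,0,-6],[0,0,-9],[0,0,-12],[0,-3,-14]],"rotation":[[0,0,0],[0,0,0],[0,0,0],[0,0,0],[0,0,0],[0,0,0],[0,0,0],[0,0,0],[0,0,0],[0,0,0]],"grip":[0.25,0.25,0.25,0.25,0.25,0.2,0.2,0.1,0.1,0.1]}'
python3 -c "
from h import *
rep();go((.572,.272,.19),.0215)"
```

```text
time: 22.75
tool_pos: [0.502, -0.2371, 0.0736]
tool_rot: [-0.0, 1.0, 0.01, 0.001]
contact_force: [-1.5, 3.0, 6.0]
gripper_width: 0.53
time: 23.58
tool_pos: [0.5018, -0.2106, 0.2171]
tool_rot: [0.002, 1.0, 0.008, 0.002]
contact_force: [0.6, 0.4, 1.1]
gripper_width: 0.903
t 23.6 pos [0.5018, -0.2106, 0.2171] yaw 0.0165 F [0.6, 0.4, 1.1] w 0.903
shift cm [7.81, -48.15, 2.5] turn [0.29, -0.27, -0.29]
```

```bash
python3 -m pendant '{"linear":[[0.4,-2.5,0],[1,-6,0],[1.6,-10,0],[2.2,-14,0],[2.9,-18,0],[3.5,-22,0],[4.2,-26,0],[4.8,-30,0],[5.5,-34,0],[6.1,-38,0]],"rotation":[[0,0,0],[0,0,0],[0,0,0],[0,0,0],[0,0,0],[0,0,0],[0,0,0],[0,0,0],[0,0,0],[0,0,0]],"grip":[0.1,0.1,0.1,0.1,0.1,0.1,0.1,0.1,0.1,0.1]}'
python3 -m pendant '{"linear":[[0.6,-3,0],[1.2,-6,0],[1.6,-9,0.5],[1.7,-9.9,1.5],[1.7,-9.9,2.5],[1.7,-9.9,2.5],[1.7,-9.9,2.5],[1.7,-9.9,2.5],[1.7,-9.9,2.5],[1.7,-9.9,2.5]],"rotation":[[0,0,0],[0,0,0],[0,0,0],[0,0,0],[0,0,0],[0,0,0],[0,0,0],[0,0,0],[0,0,0],[0,0,0]],"grip":[0.1,0.1,0.1,0.1,0.1,0.1,0.1,0.1,0.1,0.1]}'
python3 -c "
from h import *
rep();go((.572,.272,.12),.0215)"
```

```text
time: 24.42
tool_pos: [0.5538, 0.1762, 0.2133]
tool_rot: [-0.0, 1.0, 0.01, 0.001]
contact_force: [0.9, -0.6, 0.5]
gripper_width: 0.896
time: 25.25
tool_pos: [0.5692, 0.2725, 0.1882]
tool_rot: [-0.0, 1.0, 0.01, 0.001]
contact_force: [0.3, -0.1, -0.4]
gripper_width: 0.9
t 25.2 pos [0.5692, 0.2725, 0.1882] yaw 0.0193 F [0.3, -0.1, -0.4] w 0.900
shift cm [0.27, 0.06, 6.82] turn [-0.02, -0.07, -0.13]
```

```bash
python3 -m pendant '{"linear":[[0.2,0,1],[0.2,0,3],[0.2,0,5],[0.2,0,6],[0.2,0,6.8],[0.2,0,6.8],[0.2,0,6.8],[0.2,0,6.8],[0.2,0,6.8],[0.2,0,6.8]],"rotation":[[0,0,0],[0,0,0],[0,0,0],[0,0,0],[0,0,0],[0,0,0],[0,0,0],[0,0,0],[0,0,0],[0,0,0]],"grip":[0.1,0.1,0.1,0.1,0.1,0.1,1,1,1,1]}'
python3 -m pendant '{"linear":[[0,0,0],[0,0,0],[0,0,0],[0,0,-0.2],[0,0,-0.4],[0,0,-0.7],[0,0,-1.2],[0,0,-2],[0,0,-3.5],[0,0,-5]],"rotation":[[0,0,0],[0,0,0],[0,0,0],[0,0,0],[0,0,0],[0,0,0],[0,0,0],[0,0,0],[0,0,0],[0,0,0]],"grip":[1,1,1,1,1,1,1,1,1,1]}'
python3 -m pendant '{"linear":[[0,0,-2],[0,0,-4],[0,0,-5],[0,2,-5],[-0.4,5,-5],[-0.9,9,-5],[-1.4,13,-5],[-2,17,-5],[-2.5,20,-5],[-3,23,-5]],"rotation":[[0,0,0],[0,0,0],[0,0,0],[0,0,0],[0,0,0],[0,0,0],[0,0,0],[0,0,0],[0,0,0],[0,0,0]],"grip":[1,1,1,1,1,1,1,1,1,1]}'
python3 - <<'E'
from h import *
rep();go((.5005,-.176,.2),.0215)
t=grab("top","top3");s=grab("scene","s3");save("v6",[(t,130,140,330,280,2.7),(s,150,130,280,270,1.8)])
E
```

```text
time: 26.08
tool_pos: [0.572, 0.2739, 0.1212]
tool_rot: [-0.001, 1.0, 0.01, 0.002]
contact_force: [1.4, 0.3, 2.6]
gripper_width: 0.533
time: 26.92
tool_pos: [0.5702, 0.2733, 0.17]
tool_rot: [0.0, 1.0, 0.01, -0.001]
contact_force: [0.6, 0.7, -1.9]
gripper_width: 0.533
time: 27.75
tool_pos: [0.5459, 0.0411, 0.2221]
tool_rot: [0.0, 1.0, 0.01, 0.002]
contact_force: [0.3, -0.4, -1.9]
gripper_width: 0.536
t 27.8 pos [0.5459, 0.0411, 0.2221] yaw 0.0201 F [0.3, -0.4, -1.9] w 0.536
shift cm [-4.98, 21.62, 2.19] turn [0.01, -0.23, -0.08]
(378, 782, 3)
```

View pics/v6.png

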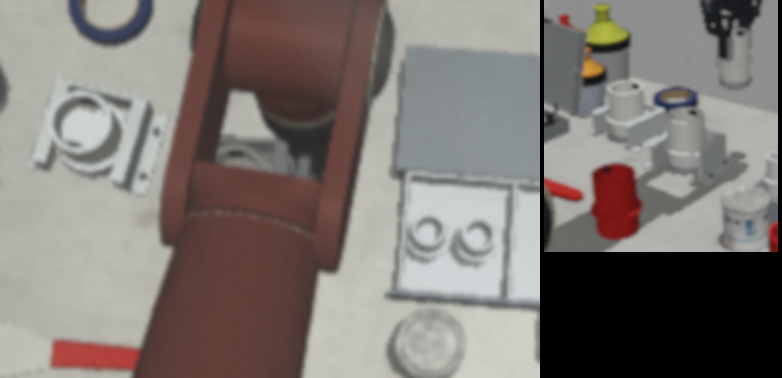

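Both smalls stand in their bay, and both large pots are alone in their docks. Medium_2 is in the gripper.

```bash
python3 -m pendant '{"linear":[[-0.7,3,0],[-1.4,6,0],[-2.3,10,0],[-3.2,14,0],[-4,17.5,0],[-4.8,20.5,0.5],[-4.9,21.3,1.5],[-4.9,21.3,4],[-4.9,21.3,7],[-4.9,21.3,10]],"rotation":[[0,0,0],[0,0,0],[0,0,0],[0,0,0],[0,0,0],[0,0,0],[0,0,0],[0,0,0],[0,0,0],[0,0,0]],"grip":[1,1,1,1,1,1,1,1,1,1]}'
python3 -m pendant '{"linear":[[0,0,0],[0,0,0],[0,0,0],[0,0,0],[0,0,0],[0,0,0],[0,0,0],[0,0,0],[0,0,0],[0,0,0]],"rotation":[[0,0,0],[0,0,0],[0,0,0],[0,0,0],[0,0,0],[0,0,0],[0,0,0],[0,0,0],[0,0,0],[0,0,0]],"grip":[1,1,1,1,1,1,1,1,1,1]}'
python3 - <<'E'
from h import *
rep();go((.5005,-.176,.0755),.0215)
# dock_2: crop px -> world (large_2 rim z .09, dock bracket top z .045, flange z~.003)
f=lambda a,z:onz("top",a[0]/2.7+130,a[1]/2.7+140,z)
print("rim",f((82,119),.09))
for a in [(137,193),(166,120),(116,184),(150,98)]:print(f(a,.003),f(a,.045))
E
```

```text
time: 28.68
tool_pos: [0.5026, -0.1711, 0.1206]
tool_rot: [0.001, 1.0, 0.01, 0.002]
contact_force: [-0.4, 1.3, -1.7]
gripper_width: 0.532
time: 29.52
tool_pos: [0.5009, -0.1711, 0.1193]
tool_rot: [-0.0, 1.0, 0.01, 0.0]
contact_force: [-0.6, -0.3, -2.2]
gripper_width: 0.534
t 29.5 pos [0.5009, -0.1711, 0.1193] yaw 0.0206 F [-0.6, -0.3, -2.2] w 0.534
shift cm [-0.05, 0.49, 4.38] turn [-0.0, -0.0, -0.05]
rim [0.5694 0.2711 0.09  ]
[0.521  0.2278 0.003 ] [0.513  0.2191 0.045 ]
[0.598  0.2094 0.003 ] [0.5877 0.2013 0.045 ]
[0.5279 0.2498 0.003 ] [0.5197 0.2404 0.045 ]
[0.619  0.2285 0.003 ] [0.608  0.2198 0.045 ]
```

Dock_2's edges give a yaw of about −0.23, so the slide direction is (−0.973, +0.228). First, placing medium_2.

```bash
python3 -m pendant '{"linear":[[0,0.5,1],[0,0.5,2],[0,0.5,3],[0,0.5,3.6],[0,0.5,4],[0,0.5,4.2],[0,0.5,4.4],[0,0.5,4.4],[0,0.5,4.4],[0,0.5,4.4]],"rotation":[[0,0,0],[0,0,0],[0,0,0],[0,0,0],[0,0,0],[0,0,0],[0,0,0],[0,0,0],[0,0,0],[0,0,0]],"grip":[1,1,1,1,1,1,1,1,1,1]}'
python3 -m pendant '{"linear":[[0,0,0],[0,0,0],[0,0,0],[0,0,0],[0,0,-1],[0,0,-3],[0,0,-6],[0,0,-9],[0,-3,-12],[0,-6,-12]],"rotation":[[0,0,0],[0,0,0],[0,0,0],[0,0,0],[0,0,0],[0,0,0],[0,0,0],[0,0,0],[0,0,0],[0,0,0]],"grip":[0.25,0.25,0.25,0.25,0.25,0.2,0.1,0.0,0.0,0.0]}'
python3 -m pendant '{"linear":[[0.4,-2.5,0],[1,-6,0],[1.6,-10,0],[2.3,-14,0],[3,-18,0],[3.6,-22,0],[4.3,-26,0],[5,-30,0],[5.6,-34,0],[6.2,-37.5,0]],"rotation":[[0,0,0],[0,0,0],[0,0,0],[0,0,0],[0,0,0],[0,0,0],[0,0,0],[0,0,0],[0,0,0],[0,0,0]],"grip":[0,0,0,0,0,0,0,0,0,0]}'
python3 -c "
from h import *
rep();go((.57,.272,.13),.0215)"
```

```text
time: 30.35
tool_pos: [0.5013, -0.1762, 0.0757]
tool_rot: [0.0, 1.0, 0.01, 0.0]
contact_force: [-0.7, 0.1, -1.8]
gripper_width: 0.538
time: 31.18
tool_pos: [0.5033, -0.1178, 0.2041]
tool_rot: [0.002, 1.0, 0.009, 0.006]
contact_force: [1.3, 0.4, 1.0]
gripper_width: 1.0
time: 32.02
tool_pos: [0.5539, 0.2628, 0.1964]
tool_rot: [-0.0, 1.0, 0.011, 0.001]
contact_force: [0.1, 0.1, 1.6]
gripper_width: 0.998
t 32.0 pos [0.5539, 0.2628, 0.1964] yaw 0.0217 F [0.1, 0.1, 1.6] w 0.998
shift cm [1.62, -0.88, 6.65] turn [-0.04, -0.06, 0.01]
```

```bash
python3 -m pendant '{"linear":[[0.6,-0.4,0.5],[1.2,-0.8,2],[1.5,-0.9,4],[1.5,-0.9,6],[1.5,-0.9,6.6],[1.5,-0.9,6.6],[1.5,-0.9,6.6],[1.5,-0.9,6.6],[1.5,-0.9,6.6],[1.5,-0.9,6.6]],"rotation":[[0,0,0],[0,0,0],[0,0,0],[0,0,0],[0,0,0],[0,0,0],[0,0,0],[0,0,0],[0,0,0],[0,0,0]],"grip":[0,0,0,0,0,0,0,0,0,0]}'
python3 -c "
from h import *
rep();go((.57,.272,.074),.0215)"
```

```text
time: 32.85
tool_pos: [0.5696, 0.2696, 0.131]
tool_rot: [-0.0, 1.0, 0.01, 0.001]
contact_force: [-0.0, -1.1, -0.3]
gripper_width: 0.999
t 32.9 pos [0.5696, 0.2696, 0.131] yaw 0.0205 F [-0.0, -1.1, -0.3] w 0.999
shift cm [0.03, -0.24, 5.7] turn [-0.04, -0.14, -0.06]
```

```bash
python3 -m pendant '{"linear":[[0,-0.2,1],[0,-0.2,2.5],[0,-0.2,4],[0,-0.2,5],[0,-0.2,5.7],[0,-0.2,5.7],[0,-0.2,5.7],[0,-0.2,5.7],[0,-0.2,5.7],[0,-0.2,5.7]],"rotation":[[0,0,0],[0,0,0],[0,0,0],[0,0,0],[0,0,0],[0,0,0],[0,0,0],[0,0,0],[0,0,0],[0,0,0]],"grip":[0,0,0,0,0,0,1,1,1,1]}'
python3 -m pendant '{"linear":[[0,0,0],[0,0,0],[0,0,0],[-0.3,-0.08,0],[-0.6,-0.15,0],[-0.9,-0.23,0],[-1.2,-0.3,0],[-1.5,-0.37,0],[-1.8,-0.45,0],[-2,-0.5,0]],"rotation":[[0,0,0],[0,0,0],[0,0,0],[0,0,0],[0,0,0],[0,0,0],[0,0,0],[0,0,0],[0,0,0],[0,0,0]],"grip":[1,1,1,1,1,1,1,1,1,1]}'
python3 -c "
from h import *
rep()"
```

```text
time: 33.68
tool_pos: [0.5695, 0.2717, 0.0733]
tool_rot: [-0.0, 1.0, 0.01, 0.001]
contact_force: [-0.8, 0.1, 0.7]
gripper_width: 0.7
time: 34.52
tool_pos: [0.5493, 0.2763, 0.0732]
tool_rot: [-0.0, 1.0, 0.01, 0.001]
contact_force: [3.4, -0.7, 4.9]
gripper_width: 0.704
t 34.5 pos [0.5493, 0.2763, 0.0732] yaw 0.0208 F [3.4, -0.7, 4.9] w 0.704
```

```bash
python3 -m pendant '{"linear":[[-0.4,-0.1,0],[-0.8,-0.2,0],[-1.2,-0.3,0],[-1.6,-0.41,0],[-2,-0.51,0],[-2.4,-0.61,0],[-2.8,-0.72,0],[-3.2,-0.82,0],[-3.6,-0.92,0],[-4,-1.02,0]],"rotation":[[0,0,0],[0,0,0],[0,0,0],[0,0,0],[0,0,0],[0,0,0],[0,0,0],[0,0,0],[0,0,0],[0,0,0]],"grip":[1,1,1,1,1,1,1,1,1,1]}'
python3 -m pendant '{"linear":[[-0.4,-0.1,0],[-0.8,-0.2,0],[-1.2,-0.3,0],[-1.6,-0.41,0],[-2,-0.51,0],[-2.4,-0.61,0],[-2.8,-0.72,0],[-3.2,-0.82,0],[-3.4,-0.86,0],[-3.4,-0.86,0]],"rotation":[[0,0,0],[0,0,0],[0,0,0],[0,0,0],[0,0,0],[0,0,0],[0,0,0],[0,0,0],[0,0,0],[0,0,0]],"grip":[1,1,1,1,1,1,1,1,1,1]}'
python3 -c "
from h import *
rep()"
```

```text
time: 35.35
tool_pos: [0.5092, 0.2857, 0.0733]
tool_rot: [-0.0, 1.0, 0.01, 0.001]
contact_force: [5.3, -1.7, 6.4]
gripper_width: 0.705
time: 36.18
tool_pos: [0.4747, 0.2937, 0.0732]
tool_rot: [-0.0, 1.0, 0.011, 0.001]
contact_force: [3.4, -1.0, 5.8]
gripper_width: 0.706
t 36.2 pos [0.4747, 0.2937, 0.0732] yaw 0.0211 F [3.4, -1.0, 5.8] w 0.706
```

```bash
python3 -m pendant '{"linear":[[0,0,-1],[0,0,-3],[0,0,-6],[0,0,-9],[0,0,-12],[0.1,3,-13.5],[0.2,6,-13.5],[0.2,10,-13.5],[0.3,14,-13.5],[0.4,17,-13.5]],"rotation":[[0,0,0],[0,0,0],[0,0,0],[0,0,0],[0,0,0],[0,0,0],[0,0,0],[0,0,0],[0,0,0],[0,0,0]],"grip":[1,1,1,1,1,1,1,1,1,1]}'
python3 -m pendant '{"linear":[[0.1,4,0],[0.2,8,0],[0.3,12,0],[0.4,16,0],[0.5,20,0],[0.6,24,0],[0.7,28,0],[0.8,32,0],[0.9,36,0],[1,39.5,0]],"rotation":[[0,0,0],[0,0,0],[0,0,0],[0,0,0],[0,0,0],[0,0,0],[0,0,0],[0,0,0],[0,0,0],[0,0,0]],"grip":[1,1,1,1,1,1,1,1,1,1]}'
python3 -m pendant '{"linear":[[0.1,2,0],[0.2,4,0],[0.2,4.3,0],[0.2,4.3,0],[0.2,4.3,2],[0.2,4.3,4],[0.2,4.3,6],[0.2,4.3,7.5],[0.2,4.3,7.5],[0.2,4.3,7.5]],"rotation":[[0,0,0],[0,0,0],[0,0,0],[0,0,0],[0,0,0],[0,0,0],[0,0,0],[0,0,0],[0,0,0],[0,0,0]],"grip":[1,1,1,1,1,1,1,1,1,1]}'
python3 - <<'E'
from h import *
rep();go((.503,-.314,.084),.0215)
t=grab("top","top4");s=grab("scene","s4");save("v7",[(t,130,150,330,290,2.7),(s,180,150,280,290,2)])
E
```

```text
time: 37.02
tool_pos: [0.4787, 0.1215, 0.2048]
tool_rot: [0.0, 1.0, 0.01, -0.004]
contact_force: [-0.2, -0.8, -2.3]
gripper_width: 0.704
time: 37.85
tool_pos: [0.4976, -0.2717, 0.2046]
tool_rot: [-0.003, 1.0, 0.01, -0.003]
contact_force: [1.0, 0.6, -2.0]
gripper_width: 0.703
time: 38.68
tool_pos: [0.5017, -0.3119, 0.1305]
tool_rot: [-0.002, 1.0, 0.011, -0.002]
contact_force: [0.9, 0.7, -1.5]
gripper_width: 0.702
t 38.7 pos [0.5017, -0.3119, 0.1305] yaw 0.0219 F [0.9, 0.7, -1.5] w 0.702
shift cm [0.14, 0.24, 4.64] turn [-0.22, 0.21, 0.02]
(378, 748, 3)
```

View pics/v7.png

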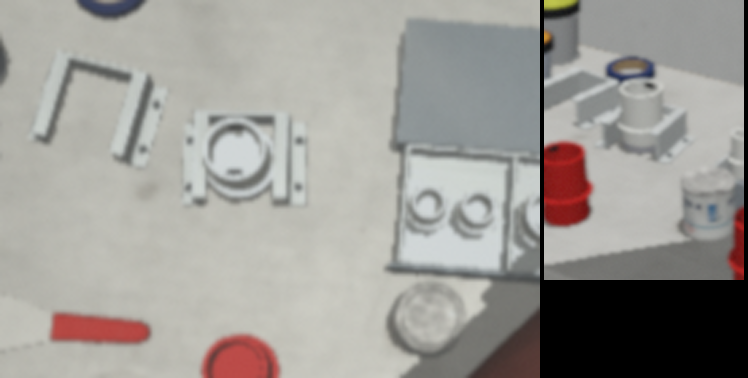

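```bash
python3 -m pendant '{"linear":[[0.1,0.2,0],[0.1,0.2,1],[0.1,0.2,2],[0.1,0.2,3],[0.1,0.2,3.6],[0.1,0.2,4],[0.1,0.2,4.3],[0.1,0.2,4.6],[0.1,0.2,4.7],[0.1,0.2,4.7]],"rotation":[[0,0,0],[0,0,0],[0,0,0],[0,0,0],[0,0,0],[0,0,0],[0,0,0],[0,0,0],[0,0,0],[0,0,0]],"grip":[1,1,1,1,1,1,1,1,1,1]}'
python3 - <<'E'
from h import *
rep()
f=lambda a,z:onz("top",a[0]/2.7+130,a[1]/2.7+150,z)
print("rim",f((236,150),.09))
for a in [(305,205),(305,122),(184,205),(188,125)]:print(f(a,.003))
for a in [(289,200),(289,113),(193,200),(197,113)]:print("wall",f(a,.045))
E
```

```text
time: 39.62
tool_pos: [0.5039, -0.3163, 0.0852]
tool_rot: [-0.0, 1.0, 0.01, -0.0]
contact_force: [-0.2, -0.2, -2.4]
gripper_width: 0.704
t 39.6 pos [0.5039, -0.3163, 0.0852] yaw 0.0207 F [-0.2, -0.2, -2.4] w 0.704
rim [0.529  0.1204 0.09  ]
[0.4992 0.0578 0.003 ]
[0.5827 0.0676 0.003 ]
[0.4869 0.1763 0.003 ]
[0.5676 0.1832 0.003 ]
wall [0.4951 0.07   0.045 ]
wall [0.5802 0.0802 0.045 ]
wall [0.4856 0.1612 0.045 ]
wall [0.5709 0.1688 0.045 ]
```

```bash
python3 -m pendant '{"linear":[[0,-0.1,0.1],[0,-0.1,0.2],[0,-0.1,0.2],[0,-0.1,0.2],[0,-0.1,0.2],[0,-0.1,0.2],[0,-0.1,-1],[0,-0.1,-4],[0,-0.1,-8],[0,-0.1,-11]],"rotation":[[0,0,0],[0,0,0],[0,0,0],[0,0,0],[0,0,0],[0,0,0],[0,0,0],[0,0,0],[0,0,0],[0,0,0]],"grip":[1,1,0.1,0.1,0.1,0.1,0.1,0.1,0.1,0]}'
python3 -m pendant '{"linear":[[0.1,-4,0],[0.3,-8,0],[0.5,-12,0],[0.7,-16,0],[0.9,-20,0],[1.1,-24,0],[1.3,-28,0],[1.5,-32,0],[1.7,-36,0],[1.9,-40,0]],"rotation":[[0,0,0],[0,0,0],[0,0,0],[0,0,0],[0,0,0],[0,0,0],[0,0,0],[0,0,0],[0,0,0],[0,0,0]],"grip":[0,0,0,0,0,0,0,0,0,0]}'
python3 -m pendant '{"linear":[[0.5,-2,0],[1,-3.5,0],[1.5,-3.5,2],[1.5,-3.5,4],[1.5,-3.5,6],[1.5,-3.5,6],[1.5,-3.5,6],[1.5,-3.5,6],[1.5,-3.5,6],[1.5,-3.5,6]],"rotation":[[0,0,0],[0,0,0],[0,0,0],[0,0,0],[0,0,0],[0,0,0],[0,0,0],[0,0,0],[0,0,0],[0,0,0]],"grip":[0,0,0,0,0,0,0,0,0,0]}'
python3 - <<'E'
from h import *
rep();go((.531,.12,.074),.0215)
E
```

```text
time: 40.45
tool_pos: [0.5042, -0.3155, 0.1988]
tool_rot: [0.001, 1.0, 0.01, 0.001]
contact_force: [0.5, -1.2, 1.7]
gripper_width: 0.998
time: 41.28
tool_pos: [0.5146, 0.087, 0.1969]
tool_rot: [0.0, 1.0, 0.01, 0.001]
contact_force: [-0.7, -0.2, 0.6]
gripper_width: 0.999
time: 42.12
tool_pos: [0.53, 0.1203, 0.1373]
tool_rot: [-0.0, 1.0, 0.01, 0.002]
contact_force: [-0.7, 0.6, -0.4]
gripper_width: 1.002
t 42.1 pos [0.53, 0.1203, 0.1373] yaw 0.0204 F [-0.7, 0.6, -0.4] w 1.002
shift cm [0.08, 0.04, 6.33] turn [-0.01, -0.18, -0.06]
```

```bash
python3 -m pendant '{"linear":[[0.1,0,1],[0.1,0,2.5],[0.1,0,4],[0.1,0,5.5],[0.1,0,6.3],[0.1,0,6.3],[0.1,0,6.3],[0.1,0,6.3],[0.1,0,6.3],[0.1,0,6.3]],"rotation":[[0,0,0],[0,0,0],[0,0,0],[0,0,0],[0,0,0],[0,0,0],[0,0,0],[0,0,0],[0,0,0],[0,0,0]],"grip":[0,0,0,0,0,0,1,1,1,1]}'
python3 -m pendant '{"linear":[[0,0,0],[0,0,0],[0,0,0],[-0.3,0.02,0],[-0.6,0.05,0],[-0.9,0.08,0],[-1.2,0.1,0],[-1.5,0.12,0],[-1.8,0.15,0],[-2,0.17,0]],"rotation":[[0,0,0],[0,0,0],[0,0,0],[0,0,0],[0,0,0],[0,0,0],[0,0,0],[0,0,0],[0,0,0],[0,0,0]],"grip":[1,1,1,1,1,1,1,1,1,1]}'
python3 -m pendant '{"linear":[[-0.2,0.02,0],[-0.5,0.04,0],[-0.8,0.06,0],[-1.1,0.09,0],[-1.4,0.12,0],[-1.7,0.14,0],[-2,0.17,0],[-2.3,0.19,0],[-2.6,0.22,0],[-3,0.25,0]],"rotation":[[0,0,0],[0,0,0],[0,0,0],[0,0,0],[0,0,0],[0,0,0],[0,0,0],[0,0,0],[0,0,0],[0,0,0]],"grip":[1,1,1,1,1,1,1,1,1,1]}'
```

```text
time: 42.95
tool_pos: [0.5312, 0.1205, 0.0739]
tool_rot: [-0.0, 1.0, 0.01, 0.002]
contact_force: [1.2, -0.5, 2.1]
gripper_width: 0.695
time: 43.78
tool_pos: [0.5117, 0.1184, 0.074]
tool_rot: [-0.0, 1.0, 0.01, 0.003]
contact_force: [4.5, 0.3, 5.5]
gripper_width: 0.699
time: 44.62
tool_pos: [0.4819, 0.1153, 0.074]
tool_rot: [-0.0, 1.0, 0.01, 0.003]
contact_force: [4.4, -0.2, 5.3]
gripper_width: 0.699
```

```bash
python3 -m pendant '{"linear":[[-0.4,0.03,0],[-0.8,0.06,0],[-1.2,0.1,0],[-1.6,0.13,0],[-2,0.17,0],[-2.5,0.21,0],[-3,0.25,0],[-3.5,0.29,0],[-4,0.33,0],[-4.5,0.37,0]],"rotation":[[0,0,0],[0,0,0],[0,0,0],[0,0,0],[0,0,0],[0,0,0],[0,0,0],[0,0,0],[0,0,0],[0,0,0]],"grip":[1,1,1,1,1,1,1,1,1,1]}'
python3 -m pendant '{"linear":[[0,0,-1],[0,0,-3],[0,0,-6],[0,0,-9],[0,0,-12],[0.3,2.5,-13.5],[0.7,5.5,-13.5],[1.1,9,-13.5],[1.5,13,-13.5],[1.8,16,-13.5]],"rotation":[[0,0,0],[0,0,0],[0,0,0],[0,0,0],[0,0,0],[0,0,0],[0,0,0],[0,0,0],[0,0,0],[0,0,0]],"grip":[1,1,1,1,1,1,1,1,1,1]}'
python3 -m pendant '{"linear":[[0.5,4,0],[0.9,8,0],[1.4,12,0],[1.8,16,0],[2.3,20,0],[2.8,24,0],[3.2,28,0],[3.6,31,0],[3.9,33,0],[4,34.4,0]],"rotation":[[0,0,0],[0,0,0],[0,0,0],[0,0,0],[0,0,0],[0,0,0],[0,0,0],[0,0,0],[0,0,0],[0,0,0]],"grip":[1,1,1,1,1,1,1,1,1,1]}'
python3 -m pendant '{"linear":[[0,0,0],[0,0,0],[0,0,0],[0,0,0],[0,0,0],[0,0,1],[0,0,2],[0,0,3],[0,0,3],[0,0,3]],"rotation":[[0,0,0],[0,0,0],[0,0,0],[0,0,0],[0,0,0],[0,0,0],[0,0,0],[0,0,0],[0,0,0],[0,0,0]],"grip":[1,1,1,1,1,1,1,1,1,1]}'
python3 - <<'E'
from h import *
rep();go((.505,-.394,.085),.0215)
E
```

```text
time: 45.45
tool_pos: [0.4369, 0.1107, 0.074]
tool_rot: [-0.0, 1.0, 0.01, 0.003]
contact_force: [4.8, 0.7, 6.5]
gripper_width: 0.698
time: 46.28
tool_pos: [0.4545, -0.0508, 0.2056]
tool_rot: [-0.0, 1.0, 0.01, -0.002]
contact_force: [-0.0, -0.5, -3.1]
gripper_width: 0.696
time: 47.12
tool_pos: [0.502, -0.3932, 0.2049]
tool_rot: [-0.002, 1.0, 0.009, -0.002]
contact_force: [-0.8, 0.2, -2.6]
gripper_width: 0.695
time: 47.95
tool_pos: [0.5027, -0.3914, 0.1752]
tool_rot: [-0.001, 1.0, 0.01, -0.001]
contact_force: [0.7, 2.0, -2.1]
gripper_width: 0.702
t 48.0 pos [0.5027, -0.3914, 0.1752] yaw 0.0207 F [0.7, 2.0, -2.1] w 0.702
shift cm [0.25, 0.29, 9.02] turn [-0.15, 0.14, -0.05]
```

```bash
python3 -m pendant '{"linear":[[0.2,0.2,1],[0.2,0.3,2],[0.2,0.3,3],[0.2,0.3,3.6],[0.2,0.3,3.6],[0.2,0.3,3.6],[0.2,0.3,3.6],[0.2,0.3,3.6],[0.2,0.3,3.6],[0.2,0.3,3.6]],"rotation":[[0,0,0],[0,0,0],[0,0,0],[0,0,0],[0,0,0],[0,0,0],[0,0,0],[0,0,0],[0,0,0],[0,0,0]],"grip":[1,1,1,1,1,1,1,1,1,1]}'
python3 - <<'E'
from h import *
rep();go((.505,-.394,.085),.0215)
t=grab("top","top5");s=grab("scene","s5");save("v8",[(s,240,160,480,310,3.2)])
E
```

```text
time: 48.78
tool_pos: [0.5058, -0.3953, 0.142]
tool_rot: [0.0, 1.0, 0.01, 0.0]
contact_force: [0.6, -0.6, -2.5]
gripper_width: 0.696
t 48.8 pos [0.5058, -0.3953, 0.142] yaw 0.0207 F [0.6, -0.6, -2.5] w 0.696
shift cm [-0.08, -0.14, 5.7] turn [0.04, -0.04, -0.04]
(480, 772, 3)
```

View pics/v8.png

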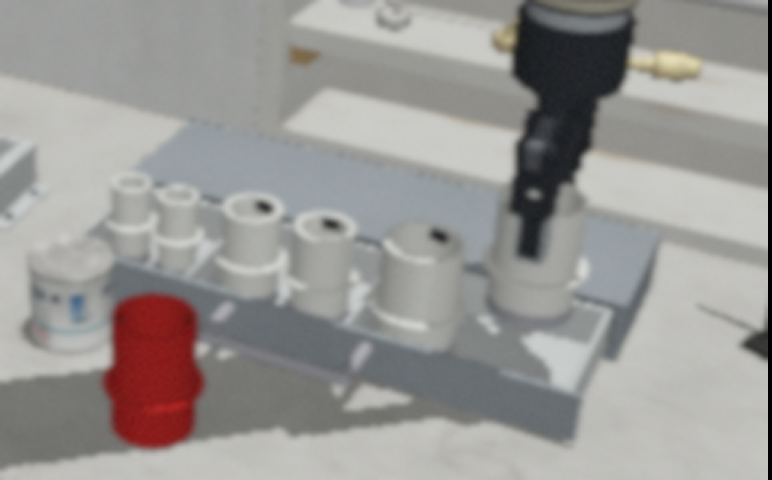

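All five placed pots stand upright. Lowering the last one.

```bash
python3 -m pendant '{"linear":[[-0.1,-0.1,1],[-0.1,-0.1,2],[-0.1,-0.1,3],[-0.1,-0.1,4],[-0.1,-0.1,4.7],[-0.1,-0.1,5.1],[-0.1,-0.1,5.4],[-0.1,-0.1,5.6],[-0.1,-0.1,5.8],[-0.1,-0.1,5.8]],"rotation":[[0,0,0],[0,0,0],[0,0,0],[0,0,0],[0,0,0],[0,0,0],[0,0,0],[0,0,0],[0,0,0],[0,0,0]],"grip":[1,1,1,1,1,1,1,1,1,1]}'
python3 -m pendant '{"linear":[[0,0,0],[0,0,0],[0,0,0],[0,0,0],[0,0,0],[0,0,0],[0,0,-2],[0,0,-5],[0,0,-9],[0,0,-13]],"rotation":[[0,0,0],[0,0,0],[0,0,0],[0,0,0],[0,0,0],[0,0,0],[0,0,0],[0,0,0],[0,0,0],[0,0,0]],"grip":[0.1,0.1,0.1,0.1,0.1,0.1,0.1,0.1,0.1,0.1]}'
python3 -m pendant '{"linear":[[0,-4,0],[0,-8,0],[0,-12,0],[0,-16,0],[0,-20,0],[0,-24,0],[0,-28,0],[0,-32,0],[0,-36,0],[0,-40,0]],"rotation":[[0,0,0],[0,0,0],[0,0,0],[0,0,0],[0,0,0],[0,0,0],[0,0,0],[0,0,0],[0,0,0],[0,0,0]],"grip":[0.1,0.1,0.1,0.1,0.1,0.1,0.1,0.1,0.1,0.1]}'
python3 -m pendant '{"linear":[[0,-4,0],[0,-8,0],[0,-12,0],[0,-16,0],[0,-20,0],[0,-20,0],[0,-20,0],[0,-20,0],[0,-20,0],[0,-20,0]],"rotation":[[0,0,0],[0,0,0],[0,0,0],[0,0,0],[0,0,0],[0,0,0],[0,0,0],[0,0,0],[0,0,0],[0,0,0]],"grip":[0.1,0.1,0.1,0.1,0.1,0.1,0.1,0.1,0.1,0.1]}'
python3 - <<'E'
from h import *
rep()
t=grab("top","top6");s=grab("scene","s6");save("v9",[(t,255,140,455,320,2.2),(s,240,160,440,330,1.7)])
g=lambda a:onz("top",*a,.044)
E
```

```text
time: 49.72
tool_pos: [0.5049, -0.3946, 0.084]
tool_rot: [0.0, 1.0, 0.01, 0.0]
contact_force: [-0.8, -1.0, -2.1]
gripper_width: 0.7
time: 50.55
tool_pos: [0.5038, -0.3934, 0.2133]
tool_rot: [-0.001, 1.0, 0.01, -0.001]
contact_force: [0.8, -0.9, -0.3]
gripper_width: 0.899
time: 51.38
tool_pos: [0.4958, 0.0076, 0.2136]
tool_rot: [0.0, 1.0, 0.01, 0.0]
contact_force: [1.3, 0.3, -0.9]
gripper_width: 0.898
time: 52.22
tool_pos: [0.4923, 0.2045, 0.2133]
tool_rot: [0.0, 1.0, 0.009, 0.0]
contact_force: [-0.4, -0.7, 0.9]
gripper_width: 0.903
t 52.2 pos [0.4923, 0.2045, 0.2133] yaw 0.0186 F [-0.4, -0.7, 0.9] w 0.903
(396, 788, 3)
```

View pics/v9.png

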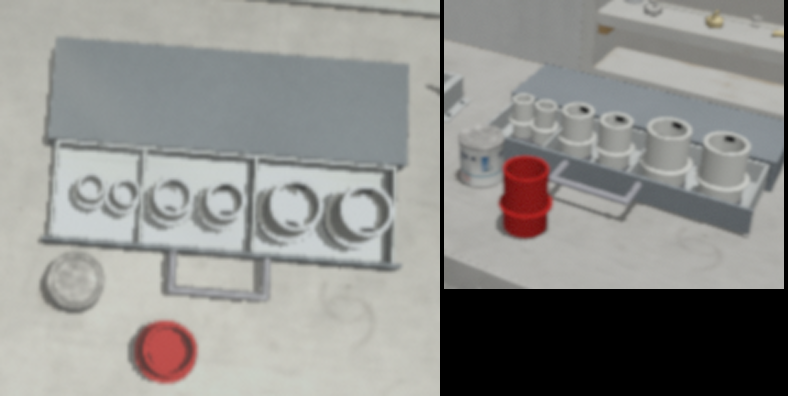

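```bash
python3 - <<'E'
from h import *
a,b=[cv2.cvtColor(np.load(f"pics/{n}.npy"),cv2.COLOR_RGB2GRAY) for n in("top1","top6")]
def shift(x0,y0,x1,y1):
    t=a[y0:y1,x0:x1];r=cv2.matchTemplate(cv2.resize(b[y0-6:y1+6,x0-6:x1+6],None,fx=8,fy=8,interpolation=2),cv2.resize(t,None,fx=8,fy=8,interpolation=2),cv2.TM_CCOEFF_NORMED)
    _,m,_,l=cv2.minMaxLoc(r);return round(m,3),(l[0]/8-6,l[1]/8-6)
print("handle bar",shift(328,262,382,282),"panel right",shift(385,250,440,268),"roof",shift(275,152,442,205),"tin",shift(274,252,305,284))
a,b=[cv2.cvtColor(np.load(f"pics/{n}.npy"),cv2.COLOR_RGB2GRAY) for n in("top0","top4")]
print("tape",shift(152,124,190,159),"scraper",shift(124,260,190,282))
E
```

```text
handle bar (0.978, (0.0, -1.125)) panel right (0.869, (0.125, -1.0)) roof (0.993, (0.0, -0.125)) tin (0.942, (0.0, -0.5))
tape (1.0, (0.0, 0.0)) scraper (1.0, (0.0, 0.0))
```

The smalls, mediums and larges all stand upright in their own bays. The handle has crept about 1 px (2–3 mm) inward since the first pull, so I'll draw the tray back to its stop gently.

```bash
python3 -m pendant '{"linear":[[-1,4,0],[-2,8,0],[-3,12,0],[-4,16,0],[-5,20,0],[-6,24,0],[-7,28,0],[-8,32,0],[-9,36,0],[-10,40,0]],"rotation":[[0,0,0],[0,0,0],[0,0,0],[0,0,0],[0,0,0],[0,0,0],[0,0,0],[0,0,0],[0,0,0],[0,0,0]],"grip":[0.6,0.6,0.6,0.6,0.6,0.6,0.6,0.6,0.6,0.6]}'
python3 -m pendant '{"linear":[[0,3,0],[-0.2,6,0],[-0.2,7,0],[-0.2,7,2],[-0.2,7,5],[-0.2,7,7],[-0.2,7,7],[-0.2,7,7],[-0.2,7,7],[-0.2,7,7]],"rotation":[[0,0,0],[0,0,0],[0,0,0],[0,0,0],[0,0,0],[0,0,0],[0,0,0],[0,0,0],[0,0,0],[0,0,0]],"grip":[0.6,0.6,0.6,0.6,0.6,0.6,0.6,0.6,0.6,0.6]}'
python3 - <<'E'
from h import *
rep();go((.400,-.266,.043),.0215)
b=cv2.cvtColor(np.load("pics/top6.npy"),cv2.COLOR_RGB2HSV)
for a in [(348,274.0),(366,275)]: print(onz("top",*a,.037))
E
```

```text
time: 53.15
tool_pos: [0.3991, -0.1987, 0.2137]
tool_rot: [0.0, 1.0, 0.01, 0.001]
contact_force: [0.8, 0.4, -0.1]
gripper_width: 0.395
time: 53.98
tool_pos: [0.4008, -0.267, 0.1455]
tool_rot: [0.001, 1.0, 0.01, 0.001]
contact_force: [0.8, 0.5, 0.1]
gripper_width: 0.399
t 54.0 pos [0.4008, -0.267, 0.1455] yaw 0.0208 F [0.8, 0.5, 0.1] w 0.399
shift cm [-0.11, -0.13, 10.25] turn [0.14, -0.15, -0.04]
[ 0.3972 -0.2258  0.037 ]
[ 0.3994 -0.2717  0.037 ]
```

```bash
python3 -m pendant '{"linear":[[-0.1,0,2],[-0.1,0,4],[-0.1,0,6],[-0.1,0,8],[-0.1,0,9.5],[-0.1,0,10.2],[-0.1,0,10.2],[-0.1,0,10.2],[-0.1,0,10.2],[-0.1,0,10.2]],"rotation":[[0,0,0],[0,0,0],[0,0,0],[0,0,0],[0,0,0],[0,0,0],[0,0,0],[0,0,0],[0,0,0],[0,0,0]],"grip":[0.6,0.6,0.6,0.6,0.6,0.6,0.7,0.8,0.9,1]}'
python3 -m pendant '{"linear":[[0,0,0],[0,0,0],[0,0,0],[-0.05,0,0],[-0.1,0,0],[-0.15,0,0],[-0.2,0,0],[-0.25,0,0],[-0.3,0,0],[-0.35,0,0]],"rotation":[[0,0,0],[0,0,0],[0,0,0],[0,0,0],[0,0,0],[0,0,0],[0,0,0],[0,0,0],[0,0,0],[0,0,0]],"grip":[1,1,1,1,1,1,1,1,1,1]}'
python3 -m pendant '{"linear":[[-0.05,0,0],[-0.1,0,0],[-0.15,0,0],[-0.2,0,0],[-0.2,0,0],[-0.2,0,0],[-0.2,0,0],[-0.2,0,0],[-0.2,0,0],[-0.2,0,0]],"rotation":[[0,0,0],[0,0,0],[0,0,0],[0,0,0],[0,0,0],[0,0,0],[0,0,0],[0,0,0],[0,0,0],[0,0,0]],"grip":[1,1,1,1,1,1,1,1,1,1]}'
```

```text
time: 54.82
tool_pos: [0.4, -0.2671, 0.0432]
tool_rot: [0.001, 1.0, 0.01, 0.001]
contact_force: [0.4, 2.2, 2.6]
gripper_width: 0.084
time: 55.65
tool_pos: [0.3981, -0.2672, 0.0432]
tool_rot: [0.001, 1.0, 0.01, 0.004]
contact_force: [9.4, 2.6, 2.1]
gripper_width: 0.085
time: 56.48
tool_pos: [0.3979, -0.2671, 0.0432]
tool_rot: [0.001, 1.0, 0.01, 0.006]
contact_force: [16.7, 3.5, -3.8]
gripper_width: 0.087
```

```bash
python3 -m pendant '{"linear":[[0,0,0],[0,0,0],[0,0,0],[0,0,0],[0,0,0],[0,0,0],[0,0,-3],[0,0,-7],[0,0,-11],[0,0,-15]],"rotation":[[0,0,0],[0,0,0],[0,0,0],[0,0,0],[0,0,0],[0,0,0],[0,0,0],[0,0,0],[0,0,0],[0,0,0]],"grip":[0.9,0.8,0.7,0.6,0.6,0.6,0.6,0.6,0.6,0.6]}'
python3 -m pendant '{"linear":[[2,-4,-1],[4,-8,-2],[6,-12,-2],[8,-16,-2],[10,-20,-2],[10,-24,-2],[10,-28,-2],[10,-32,-2],[10,-36,-2],[10,-40,-2]],"rotation":[[0,0,0],[0,0,0],[0,0,0],[0,0,0],[0,0,0],[0,0,0],[0,0,0],[0,0,0],[0,0,0],[0,0,0]],"grip":[0.6,0.6,0.6,0.6,0.6,0.6,0.6,0.6,0.6,0.6]}'
python3 - <<'E'
from h import *
rep();t=grab("top","top7");s=grab("scene","s7")
a=cv2.cvtColor(np.load("pics/top1.npy"),cv2.COLOR_RGB2GRAY);b=cv2.cvtColor(t,cv2.COLOR_RGB2GRAY)
def shift(x0,y0,x1,y1):
    q=a[y0:y1,x0:x1];r=cv2.matchTemplate(cv2.resize(b[y0-6:y1+6,x0-6:x1+6],None,fx=8,fy=8,interpolation=2),cv2.resize(q,None,fx=8,fy=8,interpolation=2),cv2.TM_CCOEFF_NORMED)
    _,m,_,l=cv2.minMaxLoc(r);return round(m,3),(l[0]/8-6,l[1]/8-6)
print("handle",shift(328,262,382,282),"roof",shift(275,152,442,205),"tin",shift(274,252,305,284))
save("v10",[(t,130,110,455,330,1.5),(s,240,160,440,330,1.5)])
E
```

```text
time: 57.32
tool_pos: [0.3926, -0.266, 0.1924]
tool_rot: [-0.0, 1.0, 0.01, -0.001]
contact_force: [0.4, -0.5, -0.7]
gripper_width: 0.4
time: 58.15
tool_pos: [0.4846, 0.1298, 0.2112]
tool_rot: [0.0, 1.0, 0.01, 0.0]
contact_force: [1.3, -1.1, 0.5]
gripper_width: 0.398
t 58.1 pos [0.4846, 0.1298, 0.2112] yaw 0.0204 F [1.3, -1.1, 0.5] w 0.398
handle (0.988, (0.0, 0.75)) roof (0.997, (0.0, 0.0)) tin (0.974, (0.0, 0.375))
(330, 796, 3)
```

View pics/v10.png

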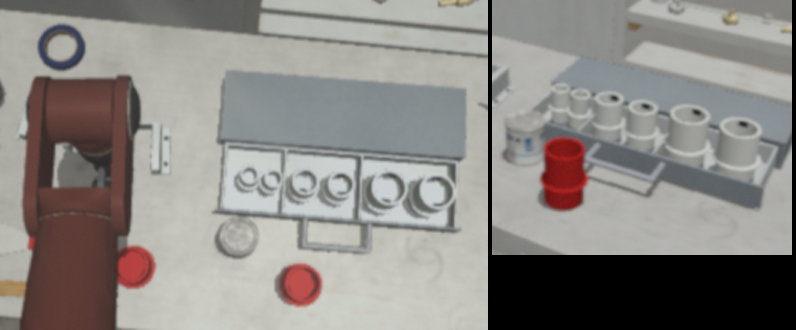

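```bash
python3 - <<'E'
from h import *
a,b=[cv2.cvtColor(np.load(f"pics/{n}.npy"),cv2.COLOR_RGB2GRAY) for n in("top0","top7")]
x0,y0,x1,y1=272,268,306,284
r=cv2.matchTemplate(cv2.resize(b[y0-6:y1+6,x0-6:x1+6],None,fx=8,fy=8,interpolation=2),cv2.resize(a[y0:y1,x0:x1],None,fx=8,fy=8,interpolation=2),cv2.TM_CCOEFF_NORMED)
_,m,_,l=cv2.minMaxLoc(r);print("tin",m,l[0]/8-6,l[1]/8-6)
print(manip.job_done());rep()
E
```

```text
tin 0.9994899034500122 0.0 0.0
the job is handed in; nothing more can be done
None
the job is handed in; nothing more can be done
```

The job is handed in at about 58 s of robot time. The tray is out at its stop, and all six pots stand upright and apart in their own bays: two small, two medium and two large.

- **Order of work:** I pulled the tray out first, then moved small_1, small_2, medium_1 and medium_2. Last, I slid each large pot level out of its dock and placed it.
- **Tray:** A check near the end showed the handle about 1 px (2–3 mm) further in than in my first picture after the pull. I drew it out again until it met the stop at the same place as the first time. In the last picture the handle is 0.75 px further out than in that first picture.
- **Things left alone:** The tin matches the starting picture with no shift. The tape and scraper also had no shift, but I last checked them by image matching before large_1 was moved; nothing came near them after that. Small_2 was still in its first position when I picked it up.
- **Forces:** The highest wrist force I read was about 55 N, when the tray first reached its stop. I only had readings at the end of each move, so brief peaks in between were not seen.

No check was left failing or in disagreement at the end.

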